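Rock the bung out of the ghee jar and lay it on its rest

ROBOT

A 6-joint arm with a two-finger parallel gripper is mounted at the origin on the work surface. World frame = base frame: x ahead of the robot, y to its left, z up, the work surface at z = 0. Lengths are in m, angles in rad, forces in N, time in s.
With the tool pointing down it reaches from about 0.275 to 0.875 m from the base axis. Payload 12.5 kg.
Tool frame: the origin (TCP) lies at the very end of the fingers, on their centre line; the grasp point (between the pads) lies pinch_z behind it (pinch_z is the distance from the TCP to the grasp point, in m); z points along the fingers, y is the direction in which the jaws open and shut (so a half turn about z gives the same grasp; the last joint's range is limited). The gripper opens to 85 mm and grips with 20 to 120 N. Pads are 22 mm wide; open, the fingers measure 114 mm over their backs; the gripper's body (76 mm by 85 mm) begins 54 mm behind the grasp point. The pads swing forward as they close: fully open they stand 13 mm farther back than shut.
Start: joints at [-1.211, 0.351, 1.652, -0, 1.139, -0.085], TCP at [0.237, -0.496, 0.231] pointing down, gripper open.
Joint ranges: [-2.75, 2.75], [-0.79, 2.1], [0.01, 2.65], [-1.57, 4.71], [0.07, 3.14], [-2.87, 2.87]. Speed limits (rad/s): [2.22, 2.22, 2.79, 3.14, 3.14, 3.14].

INTERFACE

Orientations are given as a unit quaternion [w, x, y, z].
In Python, from rig import * gives the robot as it stands. The module is installed in compiled form; this text tells all that it offers.
- The arm moves only by the tool carry_out, never from a script. Its argument "deltas" is text: rows parted by semicolons, each of 7 numbers parted by spaces: the shift along the world's x, y, z in m, then the turn, a rotation vector about the world's x, y, z in rad, then the finger opening in m, from 0 to 0.0854. A call has 1 to 20 rows; each row is the pose to reach, as a shift and turn from the pose measured when the call began; what a row does not reach only later rows make up. A row lasts 1/10 s, in which the tool goes at most 50 mm and 8.59 degrees, less where a joint would pass 70% of its speed; a pose out of reach is approached as far as the arm can. A call with a gripper value outside its range is refused whole. The fingers move at their own pace and stop on an object; "squeeze" is the grip in N (left out, the last holds). Time passes only in rows, so rows that repeat a pose let the fingers close. It gives the time, the measured TCP pose, the force and the opening at its end, in the units of the state.
- sense(): the state, without advancing time (a new reading comes with each control period).
- snapshot(name): name is "scene" or "top" or "wrist"; returns a dict with "pixels" (400x640x3 uint8, blue, green, red), "K" (3x3 intrinsics, pixels), "extrinsics" (4x4, takes a point from camera to world coordinates). Camera axes: x right, y down, z forward; pixel columns grow to the right and rows downward; lengths in m; the calibration is good to about 2 mm. A picture is of the moment at which its call begins. There is no depth.
- close_job(): hands the job in, once; it reports no verdict.
The state is a dict: "time_s": time; "joint_positions": joint angles; "qvel": joint speeds; "joint_efforts": joint torques, N m; "tcp_pos": TCP position; "tcp_rot": TCP orientation; "contact_force": force on the tool from outside, world axes, zero at the start; "ft_torque": the same for the moment, N m; "finger_gap": opening from 0.0 (shut) to 1.0 (fully open).
Only numpy, scipy, OpenCV 4.12 (cv2) and the standard library are available. Lean on these libraries where they do the work, as an engineer would, in place of code of your own. Each camera call takes 0.05 s, during which the arm holds its last target.

TASK

Open the ghee jar: work its tight wooden bung loose by rocking it in the line of the jar's ears, first to the robot's left and then, still in the neck, to its right, while easing it up so that the jar itself stays down in its ring. Stand the bung upright on the flat of the white plate to drip and let go of it, then pick it up again, lay it on its side along the wooden rest so that it lies in both notches, and let go. Never let the greasy bung down on the steel counter, and leave the tin, the turner and the rolling pin alone.

Things in the scene. Friction and masses are not known exactly. Their poses are not given: they have to be found in the camera images.
- jar (a joint): how far the jar has lifted out of its ring, m: 0 standing home, positive up. Nothing but its weight of 1.5 kg (15 N) keeps it down; it cannot tip, turn or slide. Lifting it more than 8 mm fails.
- jar_mouth (a point): centre of the mouth of the white ceramic jar, level with its flat top rim, 115 mm above the counter when home. z is up; y points to the jar's left-hand ear (robot's left), the other ear is at -y. Jar 126 mm across the body; ears reach 84 mm out from the axis, 42 to 94 mm above the counter; rim 100 mm across outside, 68 mm inside.
- bung: turned wooden bung, round about its own z, 135 mm long, 0.14 to 0.24 kg. Origin at the centre of the small end, z towards the handle. Plug z = 0 to 45 mm, 44 mm across at the end, 50 mm at the flange, with a rib 57 mm across at z = 28 mm; flange 80 mm across, z = 45 to 53 mm; plain handle 32 mm across, z = 53 to 135 mm. It starts upright in the jar, flange on the rim.
- bung_mid (a point): point on the bung's axis 60 mm from its small end (just above the flange), frame as the bung's
- plate: loose white melamine plate, 200 mm across, 18 mm high, origin at the centre of its underside
- plate_in (a point): centre of the plate's flat inner floor (about 110 mm across, 5 mm above the counter), where the bung is to stand
- rest_mid (a point): middle of the fixed dark wooden rest, at the height of the bottoms of its two V notches, 40 mm above the counter; y runs along the line through the notches, z up. Base 84 x 140 x 14 mm. The bung lies in it either way round with its bung_mid over this point, 27 mm above it, flange between the boards, axis sloping 0.1 rad down to the handle.
- tin: lidded aluminium tin, 100 mm across, 86 mm high, origin under its centre; leave alone
- turner: flat steel turner with a wooden handle, 295 mm long, lying on the counter along its x; leave alone
- pin: wooden rolling pin, 370 mm long, 42 mm thick, lying along its x, origin under its middle; leave alone
- jar_lip (a point): on the jar's axis 9 mm below the rim: level of a sprung rubber lip that grips the bung above its rib on the two ear sides only. Pulled straight up, both sides must give at once, which lifts the jar. Leaning the bung 0.15 to 0.25 rad to one ear (flange edge pivoting on the rim) pops the far side past the lip after some 9 mm of rise, at 15 to 25 N; leaning back with that side kept up pops the other.
- bung_end (a point): centre of the free end of the bung's handle, 135 mm from the small end (205 mm above the counter at the start)
- notch_a (a point): bottom of the V notch in the rest's board at y = +50 mm: board 12 mm thick, 90 degree notch 20 mm deep, 40 mm wide at the top. The lying handle's axis is 23 mm above a notch bottom, the plug's 32 mm
- notch_b (a point): bottom of the same notch in the other board, at y = -50 mm
Not all that is in view belongs to the job. Of the things shaped like the plate, the white one is meant.

How it is judged:
On the way, in this order (a step that is already met when the one before it is completed fails the run):
1. the bung, still in the jar's neck, leans more than 0.08 rad to the left (handle's end towards the jar's +y ear) (angle between bung's own z axis and vertical above 0.08 rad and y of bung_end in the frame of jar_mouth above 0.005 m and z of bung in the frame of jar_mouth below -0.005 m and horizontal distance between bung and jar_mouth below 0.03 m), for 0.05 s.
2. the bung, still in the jar's neck, leans more than 0.08 rad to the right (handle's end towards the jar's -y ear) (angle between bung's own z axis and vertical above 0.08 rad and y of bung_end in the frame of jar_mouth below -0.005 m and z of bung in the frame of jar_mouth below -0.005 m and horizontal distance between bung and jar_mouth below 0.03 m), for 0.05 s.
3. the bung is out, above the mouth, the jar still down (z of bung in the frame of jar_mouth above 0 m and value of joint jar below 0.004 m), for 0.1 s.
4. the bung stands upright on the flat of the plate, let go (angle between bung's own z axis and vertical below 0.1 rad and horizontal distance between bung and plate_in below 0.06 m and contact force between bung and plate above 0.5 N and contact force between the fingers and bung below 0.1 N and linear speed of bung below 0.03 m/s), for 0.3 s.
At the end, for the whole second after the job is handed in: The bung lies released and still in both notches of the rest: its axis within 0.25 rad of the rest's line and between 1.3 and 1.85 rad from vertical, its mid point within 25 mm of the rest's middle and 20 to 40 mm above the notch bottoms; the jar is home in its ring (within 3 mm) (angle between bung's own z axis and vertical between 1.3 and 1.85 rad and angle between the z axis of bung and the y axis of rest_mid, either way round below 0.25 rad and horizontal distance between bung_mid and rest_mid below 0.025 m and z of bung_mid in the frame of rest_mid between 0.02 and 0.04 m and linear speed of bung below 0.02 m/s and contact force between the fingers and bung below 0.1 N and value of joint jar below 0.003 m); the robot touches nothing.
It fails at once if the jar is lifted more than 8 mm out of its ring (value of joint jar above 0.008 m).
It fails at once if the bung is set down or falls on the counter (its small end under 3 mm or its handle's end under 22 mm above it) (height (world z) of bung below 0.003 m or height (world z) of bung_end below 0.022 m).
It fails at once if the tin, the turner or the rolling pin is moved more than 25 mm (distance of any of tin, turner, pin from where it was at the start of the episode above 0.025 m).
It also fails if it takes over 72 s, if anything falls off the work surface, if the arm or the gripper's body presses on something with over 40 N, if the wrist force passes 120 N, or if a joint passes its speed limit or range.

## Working session

There is one attempt and no reset: what is moved stays moved. The work goes in short steps, Python scripts to look and compute and a tool call to move; the robot and the scene stay as the last step left them, time stands still between calls to the robot, and variables do not carry over. Pictures are saved under pics/ and viewed, and the job is handed in when it is done.

Besides the shell and the picture viewer there is one more tool, called after "Request:" by a JSON object that holds its "fn" and its "kwargs". carry_out: Moves the arm, as the interface text tells. Its arguments: {"type":"object","properties":{"deltas":{"type":"string"},"squeeze":{"type":"number"}},"required":["deltas"]}

```bash
mkdir -p pics; ls
python3 - <<'E'
from rig import *
import cv2
s=sense(); print(s)
for n in ("scene","top","wrist"):
    d=snapshot(n); cv2.imwrite(f"pics/{n}0.png",d["pixels"]); print(n,d["K"],d["extrinsics"])
E
```

```text
pics
{'time_s': 0.0, 'joint_positions': array([-1.21063603e+00,  3.51231840e-01,  1.65243075e+00,  2.70950923e-05,
        1.13908482e+00, -8.46265373e-02]), 'qvel': array([-5.32944346e-04, -4.32457138e-04,  7.13097591e-05,  2.88234722e-04,
       -1.15057895e-03, -5.97280895e-04]), 'joint_efforts': array([-1.56971028e-04, -5.06101835e+01, -2.91403949e+01, -6.96799589e-05,
        4.50861698e-03, -5.35122069e-06]), 'tcp_pos': array([ 0.23654537, -0.49616955,  0.23075829]), 'tcp_rot': array([-5.73600464e-04,  9.75373429e-01,  2.20559154e-01, -6.71079528e-05]), 'contact_force': array([ 0.5170603 ,  0.81547941, -0.1554927 ]), 'ft_torque': array([ 0.01637498,  0.05725002, -0.04463452]), 'finger_gap': 0.9993493082161028}
scene [[461.13958274   0.         325.9863653 ]
 [  0.         461.13958274 196.92029614]
 [  0.           0.           1.        ]] [[ 0.79939591  0.39251848 -0.45485758  1.21320802]
 [ 0.6007797  -0.51534805  0.61113021 -0.98584128]
 [ 0.00546994 -0.7618042  -0.64778426  1.13935607]
 [ 0.          0.          0.          1.        ]]
top [[430.46963771   0.         320.76555684]
 [  0.         430.46963771 194.75183339]
 [  0.           0.           1.        ]] [[-9.49234582e-03 -9.92021156e-01  1.25713645e-01  2.95082260e-01]
 [-9.99953491e-01  9.63156200e-03  4.99619107e-04 -3.77675028e-02]
 [-1.70645149e-03 -1.25703055e-01 -9.92066444e-01  1.59929794e+00]
 [ 0.00000000e+00  0.00000000e+00  0.00000000e+00  1.00000000e+00]]
wrist [[312.25207804   0.         324.63851114]
 [  0.         312.25207804 202.96586478]
 [  0.           0.           1.        ]] [[ 4.30850219e-01 -8.66854088e-01 -2.50862669e-01  3.01857016e-01]
 [-9.02423172e-01 -4.13648573e-01 -1.20529153e-01 -4.67279487e-01]
 [ 7.12203457e-04  2.78314298e-01 -9.60489794e-01  3.73344877e-01]
 [ 0.00000000e+00  0.00000000e+00  0.00000000e+00  1.00000000e+00]]
```

View pics/scene0.png

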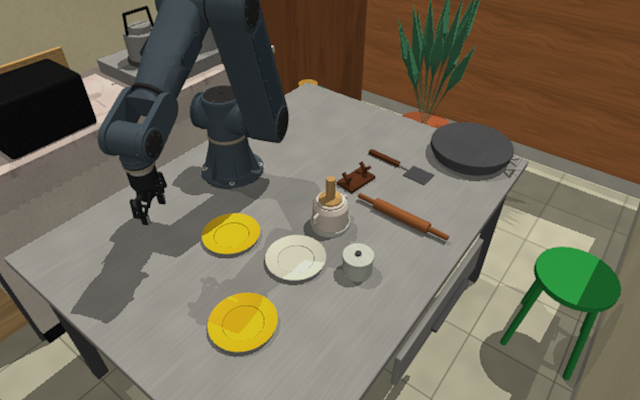

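View pics/top0.png

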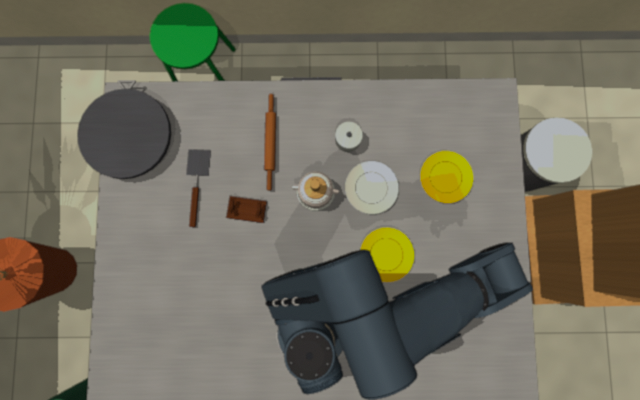

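View pics/wrist0.png

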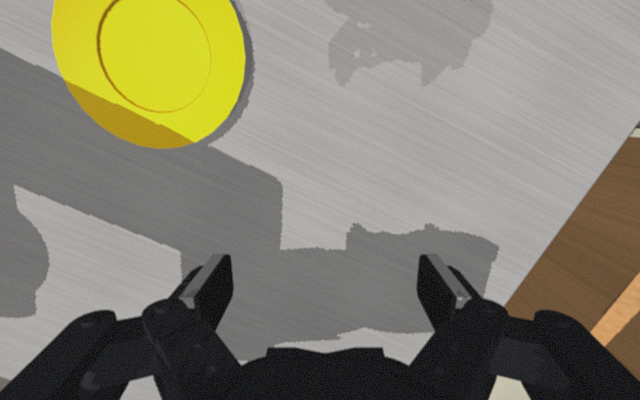

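The scene and top views show everything needed. In the top view the candidates are:
- Plates: white at (372,188), yellow at (447,177) and (387,254), plus a white stool at (557,150) off the table. I choose the white plate at (372,188).
- Jar: the ceramic jar with the wooden handle and ears is at (316,189). The lidded tin at (349,135) isn't it.
- Rest: the dark wooden block at (247,209). The pin at (270,145) and the turner handle at (194,207) are other wooden things.

Next I check these in close crops.

Run:
```python
import cv2, numpy as np
a=cv2.imread("pics/top0.png"); b=cv2.imread("pics/scene0.png")
cv2.imwrite("pics/cropA.png",cv2.resize(a[110:240,180:410],None,fx=3.4,fy=3.4,interpolation=cv2.INTER_CUBIC))
cv2.imwrite("pics/cropB.png",cv2.resize(b[140:290,255:455],None,fx=4,fy=4,interpolation=cv2.INTER_CUBIC))
```

```text
(no output)
```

View pics/cropA.png

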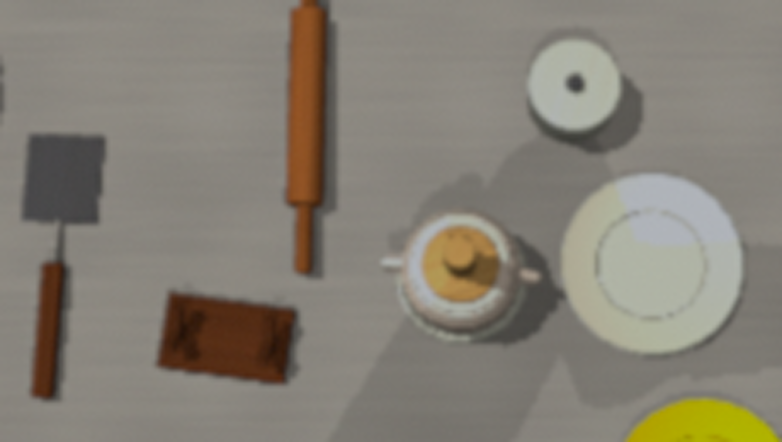

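View pics/cropB.png

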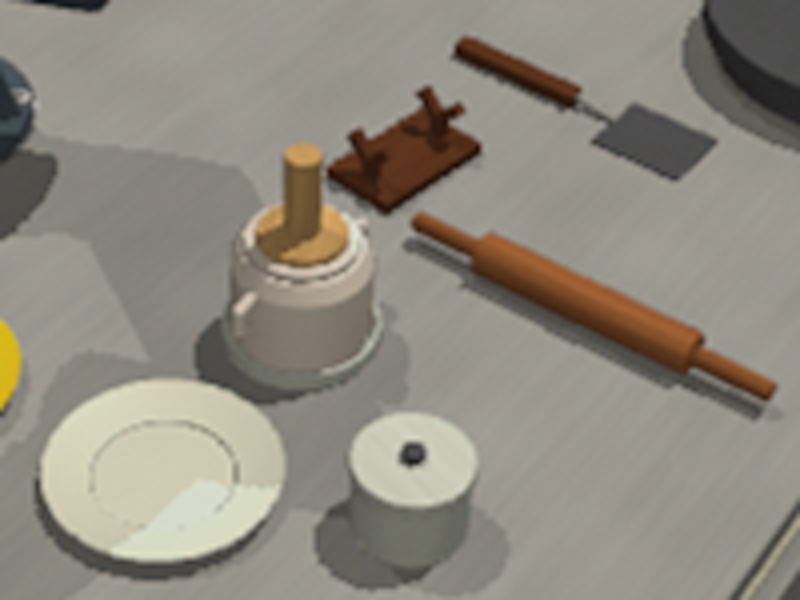

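The crops confirm the choices: the jar with bung has its ears at crop A (392,263) and (530,275), the white plate is at (652,264), and the rest with two notched boards is at (228,337), notch line nearly along y. Now I measure.

```bash
cat > h.py <<'E'
import cv2, numpy as np
K={};E={}
K["scene"]=np.array([[461.13958274,0,325.9863653],[0,461.13958274,196.92029614],[0,0,1]])
E["scene"]=np.array([[ 0.79939591,0.39251848,-0.45485758,1.21320802],[0.6007797,-0.51534805,0.61113021,-0.98584128],[0.00546994,-0.7618042,-0.64778426,1.13935607]])
K["top"]=np.array([[430.46963771,0,320.76555684],[0,430.46963771,194.75183339],[0,0,1]])
E["top"]=np.array([[-9.49234582e-03,-9.92021156e-01,1.25713645e-01,2.95082260e-01],[-9.99953491e-01,9.63156200e-03,4.99619107e-04,-3.77675028e-02],[-1.70645149e-03,-1.25703055e-01,-9.92066444e-01,1.59929794]])
def plane(c,uv,z,KK=None,EE=None):
    KK=K[c] if KK is None else KK; EE=E[c] if EE is None else EE
    d=EE[:3,:3]@np.linalg.solve(KK,[uv[0],uv[1],1]); o=EE[:3,3]
    return o+d*(z-o[2])/d[2]
def proj(c,p,KK=None,EE=None):
    KK=K[c] if KK is None else KK; EE=E[c] if EE is None else EE
    q=KK@(EE[:3,:3].T@(np.asarray(p)-EE[:3,3])); return q[:2]/q[2]
E
python3 - <<'E'
from h import *
A=lambda u,v:(u/3.4+180-0.35,v/3.4+110-.35)
B=lambda u,v:(u/4+255-.375,v/4+140-.375)
print("end top",plane("top",A(462,250),.205),"scene",plane("scene",B(303,154),.205))
print("flange top",plane("top",A(460,265),.123), "scene",plane("scene",B(303,234),.123))
print("ears",plane("top",A(385,263),.08),plane("top",A(540,276),.08))
for c,f in(("top","pics/top0.png"),("scene","pics/scene0.png")):
    im=cv2.imread(f); hsv=cv2.cvtColor(im,cv2.COLOR_BGR2HSV)
    h,s,v=cv2.split(hsv)
    # rest: dark brown
    m=((h<12)&(s>120)&(v<130)&(v>20)).astype(np.uint8)
    n,l,st,ce=cv2.connectedComponentsWithStats(m)
    for i in range(1,n):
        if st[i,4]>60: print(c,"brown",st[i],ce[i])
    # rest corners
    sel=(225,190,45,40) if c=="top" else (335,158,45,40)
    mm=np.zeros_like(m); x,y,w,hh=sel; mm[y:y+hh,x:x+w]=m[y:y+hh,x:x+w]
    r=cv2.minAreaRect(cv2.findNonZero(mm)); bp=cv2.boxPoints(r); print(r)
    for q in bp: print(plane(c,q,.014))
    m=((h>15)&(h<45)&(s<60)&(v>150)).astype(np.uint8)
print("plate top",plane("top",A(652,264),.005), plane("top",A(652,263),.018),"scene",plane("scene",B(164,474),.005),plane("scene",B(164,468),.018))
E
```

```text
end top [ 0.51014708 -0.02028412  0.205     ] scene [ 0.51132513 -0.01940949  0.205     ]
flange top [ 0.507357 -0.017095  0.123   ] scene [ 0.51518246 -0.02301673  0.123     ]
ears [0.51642484 0.06215395 0.08      ] [ 0.50108511 -0.10019991  0.08      ]
top brown [190 187   9  40 201] [193.67661692 206.88059701]
top brown [227 197  39  25 680] [246.07058824 209.11029412]
top brown [   2  240   75   68 2210] [ 45.35248869 272.79457014]
((246.0599822998047, 209.07998657226562), (36.34528732299805, 21.07178497314453), 8.130102157592773)
[0.41683008 0.31129227 0.014     ]
[0.49428715 0.30162403 0.014     ]
[0.47379554 0.16791302 0.014     ]
[0.3965904  0.17837832 0.014     ]
scene brown [369 150  31  17 151] [383.95364238 157.48344371]
scene brown [337 162  38  31 516] [355.8875969  178.49806202]
((355.15704345703125, 177.57762145996094), (20.849210739135742, 36.4110107421875), 57.2647705078125)
[0.38190182 0.18460652 0.014     ]
[0.4050755  0.36962263 0.014     ]
[0.50630405 0.29689246 0.014     ]
[0.47901316 0.12383243 0.014     ]
plate top [ 0.52337837 -0.22668571  0.005     ] [ 0.5226191  -0.22517203  0.018     ] scene [ 0.52375297 -0.22404419  0.005     ] [ 0.5274755  -0.22775852  0.018     ]
```

Run:
```python
import rig; print([ (n,getattr(rig,n) if not callable(getattr(rig,n)) else '') for n in dir(rig) if not n.startswith('_')])
```

```text
[('PlanningError', ''), ('close_job', ''), ('pinch_z', 0.0187), ('sense', ''), ('snapshot', '')]
```

Request:
{"fn": "carry_out", "kwargs": {"deltas": "0.04 0.06 0.03 0 0 -0.05 0.0854;0.07 0.11 0.06 0 0 -0.1 0.0854;0.09 0.155 0.09 0 0 -0.16 0.0854;0.11 0.2 0.1 0 0 -0.22 0.0854;0.13 0.24 0.1 0 0 -0.28 0.0854;0.155 0.28 0.1 0 0 -0.34 0.0854;0.18 0.32 0.1 0 0 -0.4 0.0854;0.205 0.36 0.1 0 0 -0.46 0.0854;0.23 0.4 0.1 0 0 -0.52 0.0854;0.25 0.44 0.1 0 0 -0.539 0.0854;0.27 0.47 0.1 0 0 -0.539 0.0854;0.274 0.476 0.1 0 0 -0.539 0.0854;0.274 0.476 0.1 0 0 -0.539 0.0854;0.274 0.476 0.1 0 0 -0.539 0.0854", "squeeze": 100}}

```text
time_s: 1.55
tcp_pos: [0.5103, -0.0203, 0.3306]
tcp_rot: [-0.0, 0.999, -0.047, -0.0]
contact_force: [0.6, 0.6, 1.2]
finger_gap: 1.001
```

Run:
```python
from rig import *
import cv2, numpy as np
s=sense(); print(s["joint_positions"],s["tcp_pos"])
for n in ("top","wrist"):
    d=snapshot(n); cv2.imwrite(f"pics/{n}1.png",d["pixels"]); np.savez(f"pics/{n}1.npz",K=d["K"],E=d["extrinsics"])
```

```text
[-1.31354998e-01  1.91075699e-01  1.61510630e+00  6.46070088e-04
  1.33619033e+00  1.53276172e+00] [ 0.51030563 -0.02034743  0.33055099]
```

View pics/wrist1.png

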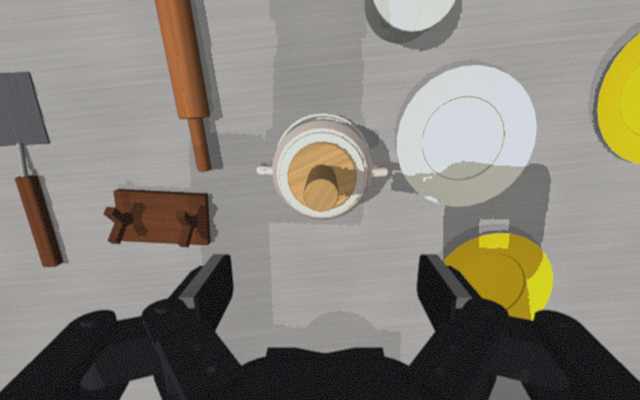

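View pics/top1.png

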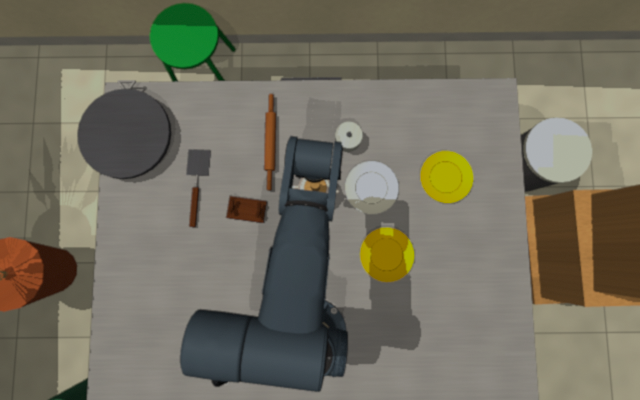

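The wrist view shows the jar with ears at (264,170) and (380,172), the handle end at about (321,195), the plate's inner ring at about (463,139), and the rest at (160,217) with boards at about (120,225) and (190,228). I zoom in to refine.

Run:
```python
import cv2
a=cv2.imread("pics/wrist1.png")
cv2.imwrite("pics/w1a.png",cv2.resize(a[180:255,95:220],None,fx=6,fy=6,interpolation=cv2.INTER_CUBIC))
cv2.imwrite("pics/w1b.png",cv2.resize(a[105:225,250:400],None,fx=5,fy=5,interpolation=cv2.INTER_CUBIC))
```

```text
(no output)
```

View pics/w1a.png

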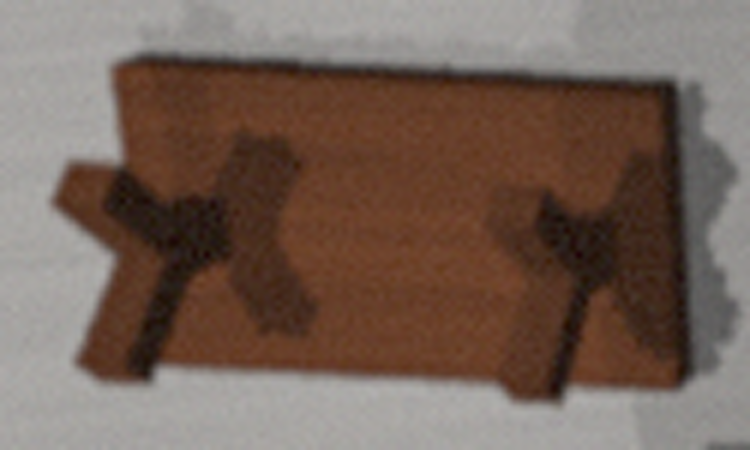

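View pics/w1b.png

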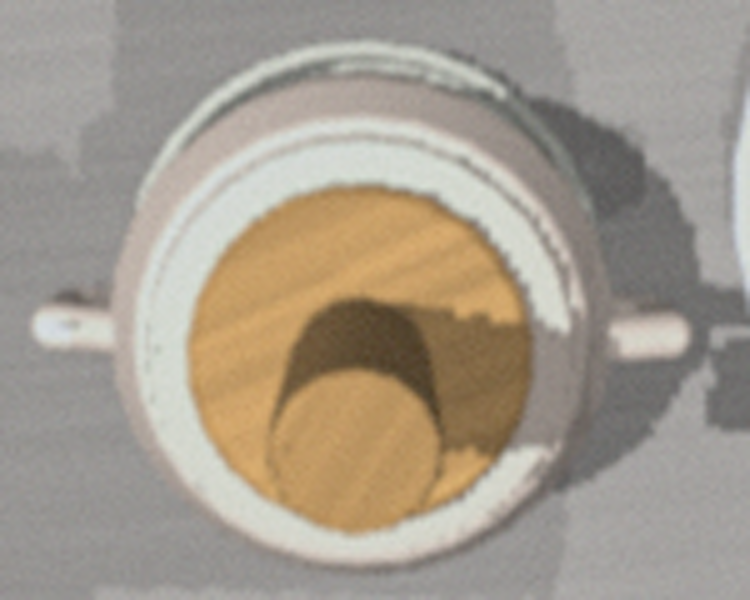

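Run:
```python
from h import *
z=np.load("pics/wrist1.npz"); KK,EE=z["K"],z["E"]
P=lambda uv,zz:plane("w",uv,zz,KK,EE).round(4)
A=lambda u,v:(u/6+95-.42,v/6+180-.42)
B=lambda u,v:(u/5+250-.4,v/5+105-.4)
c=[P(A(118,60),.014),P(A(675,82),.014),P(A(685,385),.014)]
print("rest corners",c,"centre",(c[0]+c[2])/2, "len",np.linalg.norm(c[0]-c[1]),np.linalg.norm(c[1]-c[2]))
print("ang",np.arctan2(c[0][0]-c[1][0],c[0][1]-c[1][1]))
L=[P(A(122,250),.04),P(A(185,258),.04)];R=[P(A(538,266),.04),P(A(592,280),.04)]
print("notch",L,R)
print("end",P(B(355,451),.205),"flange",P(B(360,359),.123),"rim outer",P(B(360,340),.115))
e=[P(B(38,328),.08),P(B(688,333),.08)];print("ears",e,(e[0]+e[1])/2,np.arctan2(*( (e[0]-e[1])[:2])))
a=cv2.imread("pics/wrist1.png")
# plate mask ellipse
hsv=cv2.cvtColor(a,cv2.COLOR_BGR2HSV)
print(P((463,139),.005), "outer",P(((397+536)/2,(65+206)/2),.018))
```

```text
rest corners [array([0.5006, 0.2976, 0.014 ]), array([0.4817, 0.1591, 0.014 ]), array([0.3998, 0.1729, 0.014 ])] centre [0.4502  0.23525 0.014  ] len 0.1397836184965892 0.0830545001790993
ang 0.13562437281176176
notch [array([0.4583, 0.2915, 0.04  ]), array([0.4548, 0.2767, 0.04  ])] [array([0.4447, 0.1911, 0.04  ]), array([0.4398, 0.1787, 0.04  ])]
end [ 0.5126 -0.0191  0.205 ] flange [ 0.5128 -0.0193  0.123 ] rim outer [ 0.5157 -0.0195  0.115 ]
ears [array([0.52  , 0.0627, 0.08  ]), array([ 0.5032, -0.102 ,  0.08  ])] [ 0.5116  -0.01965  0.08   ] 0.1016520613580315
[ 0.5257 -0.229   0.005 ] outer [ 0.5317 -0.2283  0.018 ]
```

Request:
{"fn": "carry_out", "kwargs": {"deltas": "0.002 0.001 -0.04 0 0 -0.005 0.0854;0.002 0.001 -0.08 0 0 -0.005 0.0854;0.002 0.001 -0.12 0 0 -0.005 0.0854;0.002 0.001 -0.15 0 0 -0.005 0.0854;0.002 0.001 -0.17 0 0 -0.005 0.0854;0.002 0.001 -0.18 0 0 -0.005 0.0854;0.002 0.001 -0.18 0 0 -0.005 0.0854;0.002 0.001 -0.18 0 0 -0.005 0.06;0.002 0.001 -0.18 0 0 -0.005 0.045;0.002 0.001 -0.18 0 0 -0.005 0.035;0.002 0.001 -0.18 0 0 -0.005 0.02;0.002 0.001 -0.18 0 0 -0.005 0.02;0.002 0.001 -0.18 0 0 -0.005 0.02", "squeeze": 100}}

```text
time_s: 2.95
tcp_pos: [0.5126, -0.0196, 0.1519]
tcp_rot: [-0.001, 0.999, -0.05, 0.001]
contact_force: [-1.6, 4.8, 8.1]
finger_gap: 0.357
```

Run:
```python
from rig import *
import cv2
s=sense(); print(s)
d=snapshot("wrist"); cv2.imwrite("pics/w2.png",d["pixels"])
d=snapshot("scene"); cv2.imwrite("pics/s2.png",cv2.resize(d["pixels"][110:260,250:450],None,fx=4,fy=4))
```

```text
{'time_s': 2.95, 'joint_positions': array([-0.12980343,  0.38516598,  1.82371262,  0.00186852,  0.93137439,
        1.54007467]), 'qvel': array([-8.39463286e-05,  1.14795732e-03,  1.10332658e-04,  4.07947218e-04,
        3.17287471e-04,  1.23179969e-04]), 'joint_efforts': array([ -2.23982468, -44.77790952, -23.71864378,  -0.79564534,
        -0.52618029,  -0.08815152]), 'tcp_pos': array([ 0.51262778, -0.01962204,  0.15192892]), 'tcp_rot': array([-6.93941147e-04,  9.98744858e-01, -5.00769101e-02,  7.27811246e-04]), 'contact_force': array([-1.64701357,  4.76081848,  8.09701809]), 'ft_torque': array([ 0.54893001,  0.30645762, -0.10489532]), 'finger_gap': 0.35654458007650747}
```

View pics/w2.png

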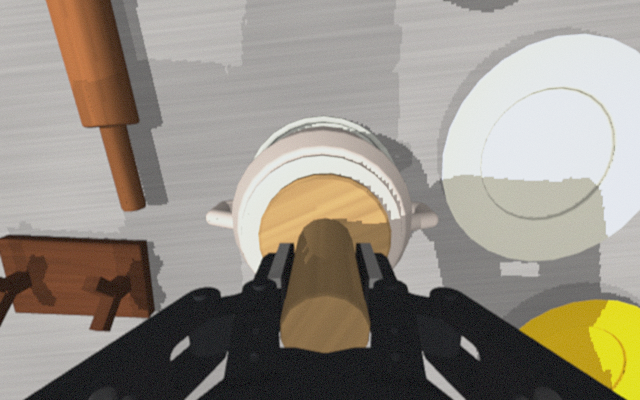

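View pics/s2.png

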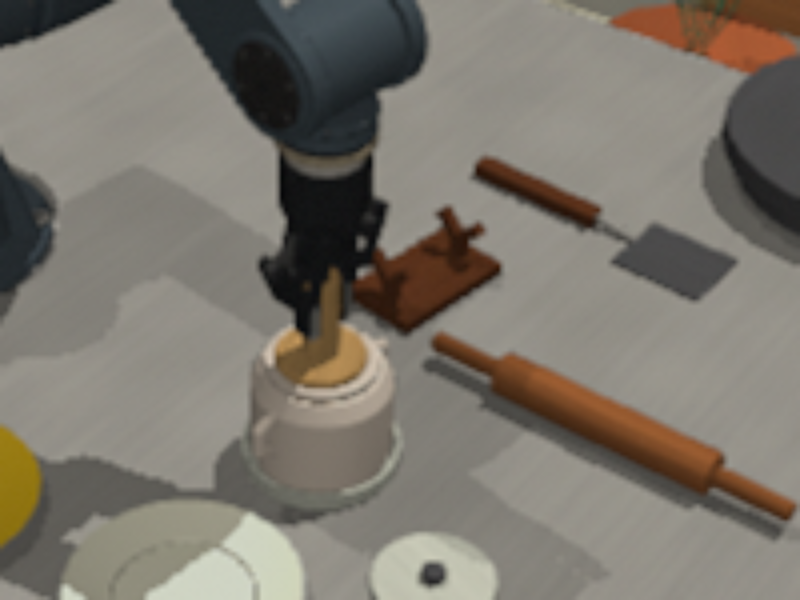

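Request:
{"fn": "carry_out", "kwargs": {"deltas": "0 0.0008 0.0004 -0.02 0.002 0 0.02;0.0001 0.0015 0.001 -0.04 0.004 0 0.02;0.0002 0.0023 0.0017 -0.06 0.006 0 0.02;0.0003 0.0031 0.0025 -0.08 0.008 0 0.02;0.0004 0.0039 0.0033 -0.1 0.01 0 0.02;0.0004 0.0039 0.0033 -0.1 0.01 0 0.02", "squeeze": 110}}

```text
time_s: 3.65
tcp_pos: [0.5131, -0.0151, 0.1554]
tcp_rot: [0.05, 0.998, -0.05, -0.002]
contact_force: [-0.3, 2.2, 0.1]
finger_gap: 0.35
```

```bash
cat > look.py <<'E'
import sys
from rig import *
import cv2
s=sense()
for k in("time_s","joint_positions","tcp_pos","tcp_rot","contact_force","ft_torque","finger_gap"): print(k,s[k])
if len(sys.argv)>1:
    d=snapshot("scene"); cv2.imwrite(f"pics/s{sys.argv[1]}.png",cv2.resize(d["pixels"][110:260,250:450],None,fx=4,fy=4,interpolation=cv2.INTER_CUBIC))
    d=snapshot("wrist"); cv2.imwrite(f"pics/w{sys.argv[1]}.png",d["pixels"])
E
python3 look.py 3
```

```text
time_s 3.65
joint_positions [-0.06856784  0.38673742  1.8147709  -0.12327673  0.94517221  1.67401629]
tcp_pos [ 0.51314812 -0.01509726  0.15538068]
tcp_rot [ 0.04987687  0.99752364 -0.0495589  -0.00167524]
contact_force [-0.30586175  2.19550116  0.05711883]
ft_torque [ 0.62501213 -0.02251251 -0.05924962]
finger_gap 0.3504147428078933
```

View pics/s3.png

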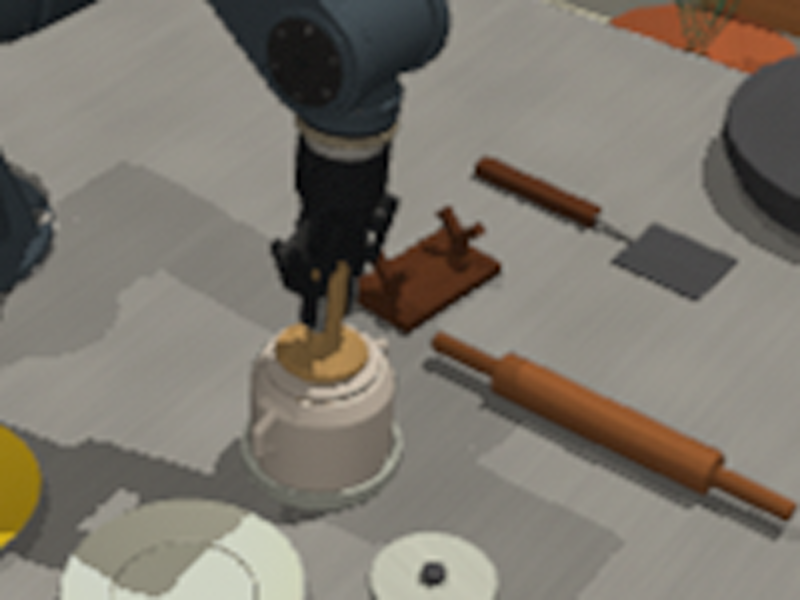

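Request:
{"fn": "carry_out", "kwargs": {"deltas": "0.0001 0.0008 0.0005 -0.02 0.002 0 0.02;0.0002 0.0017 0.0012 -0.04 0.004 0 0.02;0.0002 0.0025 0.0018 -0.06 0.006 0 0.02;0.0003 0.0033 0.0024 -0.08 0.008 0 0.02;0.0004 0.0042 0.0031 -0.1 0.01 0 0.02;0.0005 0.005 0.0036 -0.12 0.012 0 0.02;0.0006 0.0055 0.004 -0.13 0.013 0 0.02;0.0006 0.0055 0.004 -0.13 0.013 0 0.02"}}

```text
time_s: 4.55
tcp_pos: [0.5139, -0.0096, 0.1595]
tcp_rot: [0.115, 0.992, -0.049, -0.005]
contact_force: [-2.1, 1.2, 6.2]
finger_gap: 0.352
```

```bash
python3 look.py 4
```

```text
time_s 4.55
joint_positions [ 0.00787834  0.39929718  1.79975079 -0.27603764  0.98359856  1.83587819]
tcp_pos [ 0.51385808 -0.00955598  0.15950665]
tcp_rot [ 0.11466286  0.99217927 -0.04909105 -0.00477404]
contact_force [-2.10008195  1.15090105  6.15712335]
ft_torque [ 0.3400988   0.28288382 -0.01600901]
finger_gap 0.35188745021520096
```

View pics/s4.png

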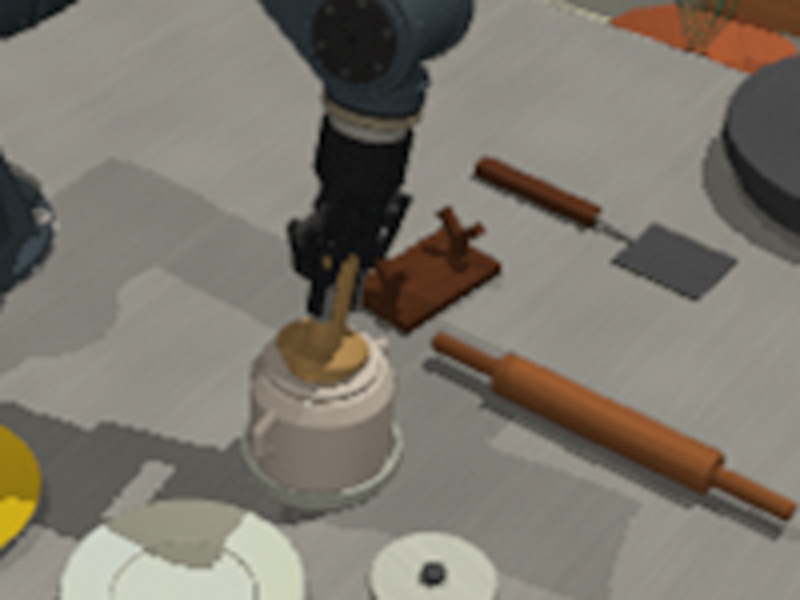

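View pics/w4.png

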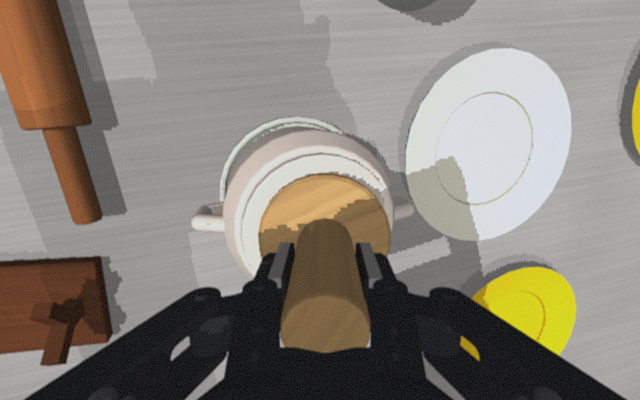

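Request:
{"fn": "carry_out", "kwargs": {"deltas": "-0.0001 -0.0009 0.0004 0.02 -0.002 0 0.02;-0.0002 -0.0019 0.0006 0.04 -0.004 0 0.02;-0.0003 -0.0028 0.0006 0.06 -0.006 0 0.02;-0.0004 -0.0038 0.0006 0.08 -0.008 0 0.02;-0.0005 -0.0048 0.0008 0.1 -0.01 0 0.02;-0.0006 -0.0058 0.001 0.12 -0.012 0 0.02;-0.0006 -0.0063 0.001 0.13 -0.013 0 0.02;-0.0006 -0.0063 0.001 0.13 -0.013 0 0.02"}}

```text
time_s: 5.45
tcp_pos: [0.5137, -0.0163, 0.1619]
tcp_rot: [0.049, 0.998, -0.05, -0.001]
contact_force: [-4.2, 5.0, 16.7]
finger_gap: 0.349
```

```bash
python3 look.py 5
```

```text
time_s 5.45
joint_positions [-0.07194639  0.37736174  1.80956894 -0.11969279  0.95717641  1.66801337]
tcp_pos [ 0.51371618 -0.01633089  0.16186506]
tcp_rot [ 4.88679683e-02  9.97555235e-01 -4.99506576e-02 -6.37573161e-04]
contact_force [-4.16709836  4.99416257 16.68205746]
ft_torque [ 0.3022811   0.91292877 -0.2037788 ]
finger_gap 0.34927170908212085
```

View pics/s5.png

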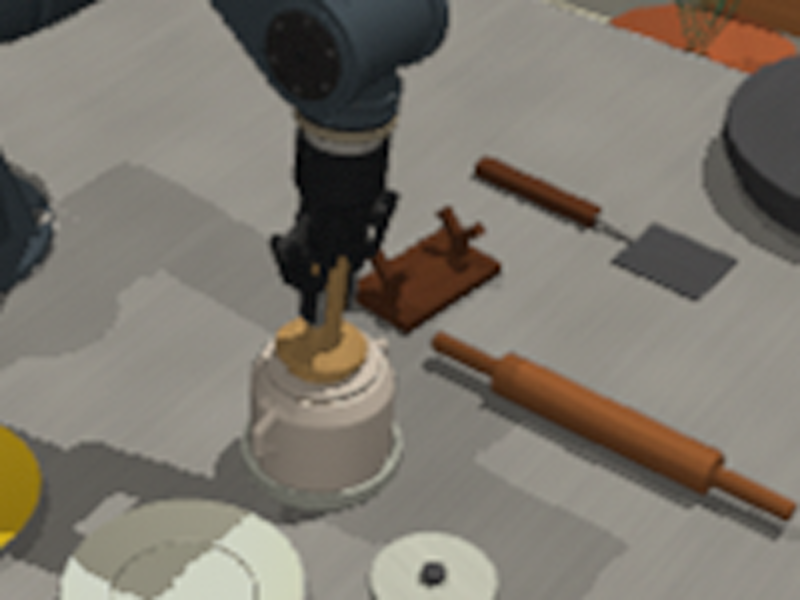

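Request:
{"fn": "carry_out", "kwargs": {"deltas": "-0.0001 -0.001 -0.0007 0.02 -0.002 0 0.02;-0.0002 -0.0021 0 0.04 -0.004 0 0.02;-0.0003 -0.0031 0.0006 0.06 -0.006 0 0.02;-0.0004 -0.0042 0.0012 0.08 -0.008 0 0.02;-0.0005 -0.0053 0.0018 0.1 -0.01 0 0.02;-0.0005 -0.0053 0.0018 0.1 -0.01 0 0.02"}}

```text
time_s: 6.15
tcp_pos: [0.5134, -0.0217, 0.1644]
tcp_rot: [-0.002, 0.999, -0.051, 0.002]
contact_force: [-2.4, 4.9, 11.5]
finger_gap: 0.349
```

```bash
python3 look.py 6
```

```text
time_s 6.15
joint_positions [-0.13539504  0.3673433   1.81352547  0.00574047  0.95666481  1.53332468]
tcp_pos [ 0.51335285 -0.02174953  0.16440941]
tcp_rot [-0.00216515  0.99871473 -0.05058906  0.00222474]
contact_force [-2.4457683   4.94949109 11.50771688]
ft_torque [ 1.13370817  0.71787787 -0.05801132]
finger_gap 0.34947752457511194
```

View pics/s6.png

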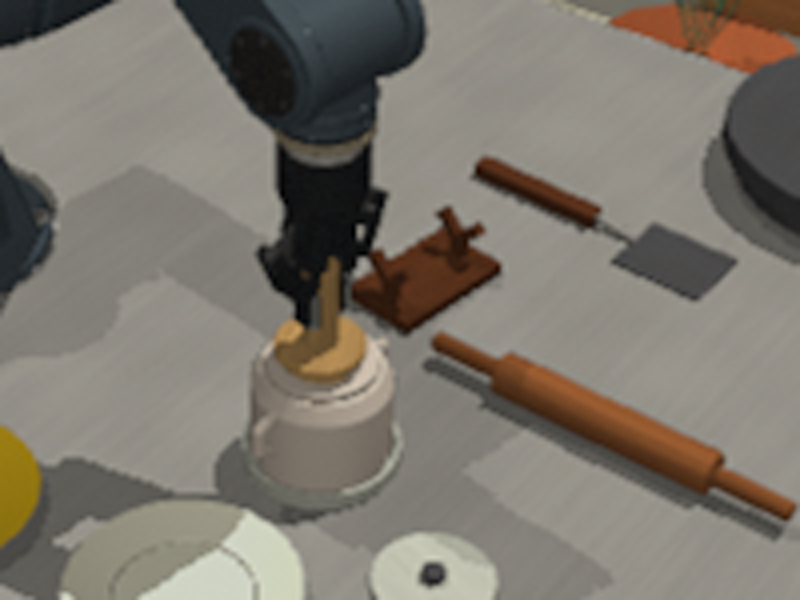

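Request:
{"fn": "carry_out", "kwargs": {"deltas": "-0.0001 -0.0011 -0.0004 0.02 -0.002 0 0.02;-0.0002 -0.0022 0.0002 0.04 -0.004 0 0.02;-0.0003 -0.0033 0.0008 0.06 -0.006 0 0.02;-0.0004 -0.0044 0.0013 0.08 -0.008 0 0.02;-0.0005 -0.0055 0.0017 0.1 -0.01 0 0.02;-0.0007 -0.0067 0.0022 0.12 -0.012 0 0.02;-0.0008 -0.0084 0.0027 0.15 -0.015 0 0.02;-0.0008 -0.0084 0.0027 0.15 -0.015 0 0.02;-0.0008 -0.0084 0.0027 0.15 -0.015 0 0.02"}}

```text
time_s: 7.15
tcp_pos: [0.5125, -0.0297, 0.1677]
tcp_rot: [-0.078, 0.996, -0.051, 0.006]
contact_force: [-2.6, 4.8, 8.7]
finger_gap: 0.354
```

```bash
python3 look.py 7
```

```text
time_s 7.15
joint_positions [-0.2296673   0.36652371  1.81479877  0.18789995  0.98466267  1.33746752]
tcp_pos [ 0.51246722 -0.02972244  0.16765681]
tcp_rot [-0.07823265  0.99561097 -0.05101813  0.00596637]
contact_force [-2.60700228  4.79926716  8.68984647]
ft_torque [1.43977685e+00 5.12445281e-01 1.36269375e-03]
finger_gap 0.35366207899930907
```

View pics/s7.png

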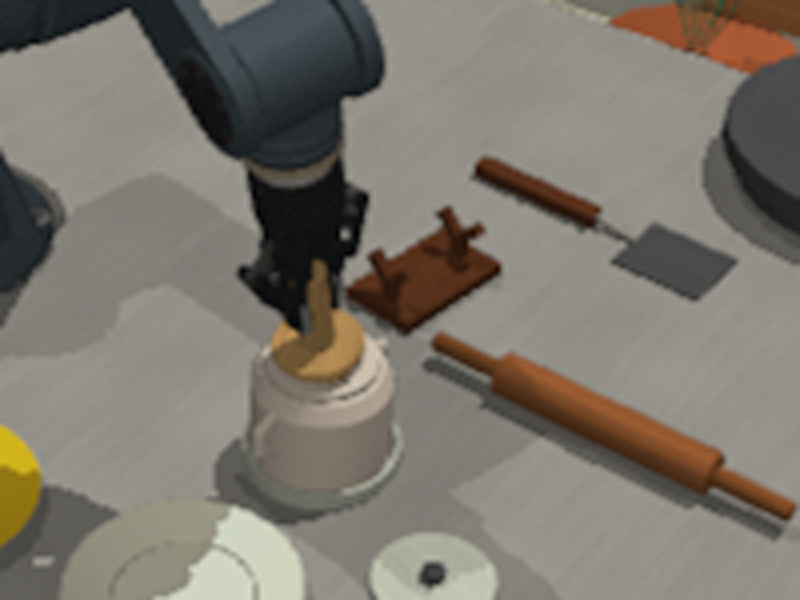

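View pics/w7.png

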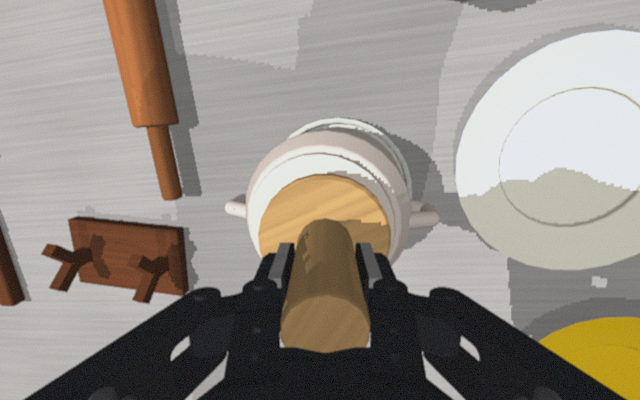

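Request:
{"fn": "carry_out", "kwargs": {"deltas": "0 0.0005 0.0015 0 0 0 0.02;0 0.001 0.003 0 0 0 0.02;0 0.0015 0.0045 0 0 0 0.02;0 0.0015 0.006 0 0 0 0.02;0 0.0015 0.0075 0 0 0 0.02;0 0.0015 0.009 0 0 0 0.02"}}

```text
time_s: 7.85
tcp_pos: [0.5122, -0.0283, 0.1764]
tcp_rot: [-0.078, 0.996, -0.051, 0.006]
contact_force: [0.6, -0.7, -7.6]
finger_gap: 0.352
```

```bash
python3 look.py 8
```

```text
time_s 7.85
joint_positions [-0.22677935  0.35391992  1.80790519  0.18477718  1.00415646  1.34470824]
tcp_pos [ 0.51215065 -0.02831434  0.17639083]
tcp_rot [-0.07798316  0.99564367 -0.0508133   0.00550591]
contact_force [ 0.63023454 -0.69210721 -7.63480084]
ft_torque [-0.4385227   0.09006147  0.03630008]
finger_gap 0.3520548373891914
```

View pics/s8.png

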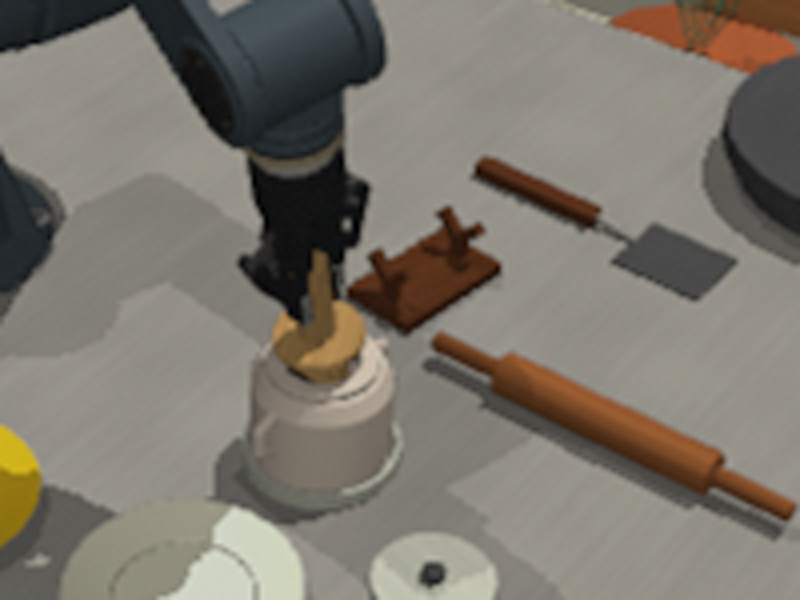

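Request:
{"fn": "carry_out", "kwargs": {"deltas": "0 0 0.002 0 0 0 0.02;0 0 0.004 0 0 0 0.02;0 0 0.006 0 0 0 0.02;0 0 0.009 0 0 0 0.02;0 0 0.013 0 0 0 0.02;0 0 0.018 0 0 0 0.02;0 0 0.025 0 0 0 0.02;0 0 0.035 0 0 0 0.02;0 0 0.05 0 0 0 0.02;0 0 0.07 0 0 0 0.02;0 0 0.07 0 0 0 0.02;0 0 0.07 -0.02 0.002 0 0.02"}}

```text
time_s: 9.15
tcp_pos: [0.5124, -0.0286, 0.247]
tcp_rot: [-0.068, 0.996, -0.051, 0.006]
contact_force: [-0.2, -0.2, -1.8]
finger_gap: 0.351
```

```bash
python3 look.py 9
```

```text
time_s 9.15
joint_positions [-0.21666209  0.26668436  1.733729    0.14802239  1.15630607  1.39582327]
tcp_pos [ 0.51242027 -0.0285634   0.24695974]
tcp_rot [-0.06763348  0.99638593 -0.05106866  0.00572617]
contact_force [-0.24720165 -0.17906216 -1.83405861]
ft_torque [-0.09097885  0.00952222 -0.01589293]
finger_gap 0.3514474820263912
```

View pics/s9.png

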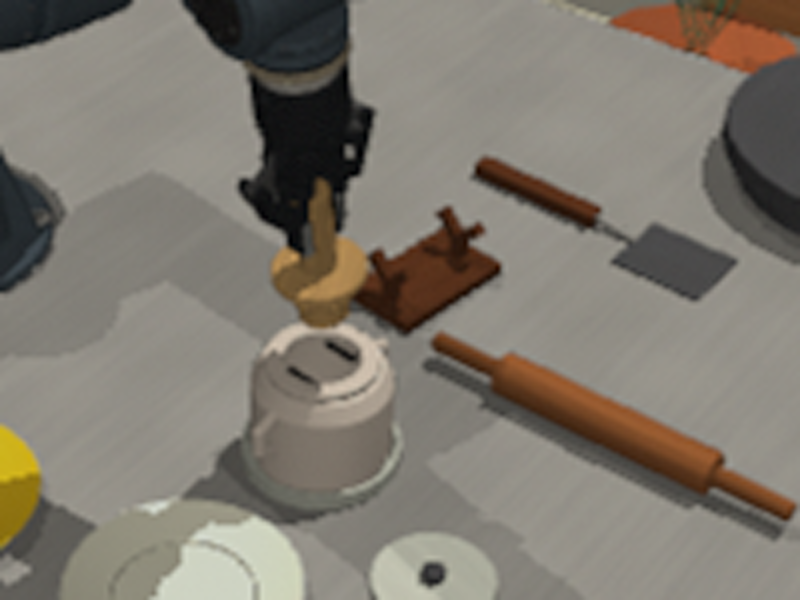

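View pics/w9.png

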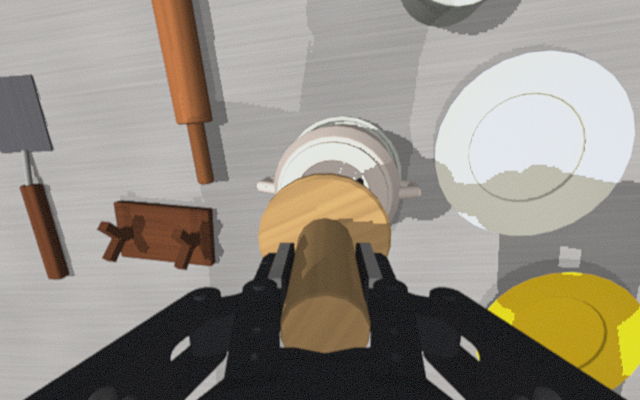

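The bung is out at (320,270) in the crop, the jar is home with its empty mouth and two lips visible. Next I go over the plate.

Run:
```python
from rig import *
import numpy as np
from scipy.spatial.transform import Rotation as R
s=sense();q=s["tcp_rot"];c=R.from_quat(q,scalar_first=True)
t=R.from_quat([0,np.cos(.05),-np.sin(.05),0],scalar_first=True)
print((t*c.inv()).as_rotvec(), np.array([.5245,-.227,.1])-s["tcp_pos"])
```

```text
[-0.13462795  0.01651826  0.00168665] [ 0.01241937 -0.1989829  -0.1462413 ]
```

Request:
{"fn": "carry_out", "kwargs": {"deltas": "0 -0.02 0 -0.02 0.002 0 0.02;0.001 -0.05 0 -0.05 0.006 0 0.02;0.003 -0.08 0 -0.09 0.011 0.001 0.02;0.006 -0.11 0 -0.13 0.016 0.002 0.02;0.008 -0.14 0 -0.135 0.0165 0.002 0.02;0.01 -0.17 -0.01 -0.135 0.0165 0.002 0.02;0.012 -0.19 -0.03 -0.135 0.0165 0.002 0.02;0.0125 -0.199 -0.06 -0.135 0.0165 0.002 0.02;0.0125 -0.199 -0.09 -0.135 0.0165 0.002 0.02;0.0125 -0.199 -0.12 -0.135 0.0165 0.002 0.02;0.0125 -0.199 -0.135 -0.135 0.0165 0.002 0.02;0.0125 -0.199 -0.14 -0.135 0.0165 0.002 0.02;0.0125 -0.199 -0.14 -0.135 0.0165 0.002 0.02;0.0125 -0.199 -0.14 -0.135 0.0165 0.002 0.02"}}

```text
time_s: 10.65
tcp_pos: [0.5249, -0.2275, 0.107]
tcp_rot: [0.001, 0.999, -0.05, 0.0]
contact_force: [0.5, -0.7, -2.0]
finger_gap: 0.351
```

```bash
sed -i 's/110:260,250:450/150:300,220:420/' look.py; python3 look.py 10
```

```text
time_s 10.65
joint_positions [-4.90120592e-01  5.43685466e-01  1.69738042e+00 -6.60607764e-04
  8.99214537e-01  1.18082040e+00]
tcp_pos [ 0.52492124 -0.22751876  0.10698063]
tcp_rot [ 5.13557466e-04  9.98756651e-01 -4.98463010e-02  4.83404262e-04]
contact_force [ 0.53327957 -0.72453023 -1.98439008]
ft_torque [0.02892167 0.01096693 0.03667951]
finger_gap 0.35125130342624716
```

View pics/s10.png

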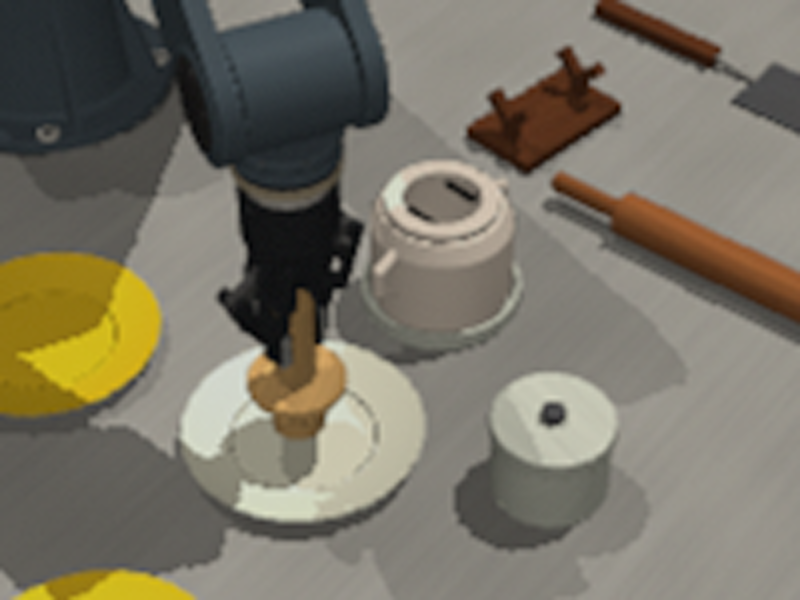

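View pics/w10.png

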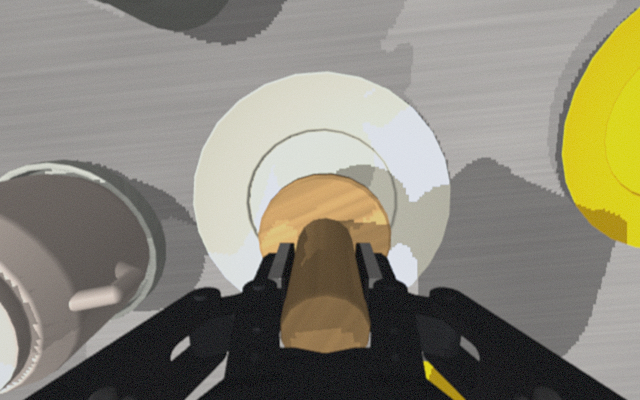

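The bung hangs centred over the inner ring of the white plate (300,440 in the crop). Lowering now.

Request:
{"fn": "carry_out", "kwargs": {"deltas": "0 0 -0.004 0 0 0 0.02;0 0 -0.008 0 0 0 0.02;0 0 -0.012 0 0 0 0.02;0 0 -0.015 0 0 0 0.02;0 0 -0.017 0 0 0 0.02;0 0 -0.018 0 0 0 0.02;0 0 -0.019 0 0 0 0.02;0 0 -0.019 0 0 0 0.02"}}

```text
time_s: 11.55
tcp_pos: [0.525, -0.2274, 0.0881]
tcp_rot: [0.001, 0.999, -0.05, 0.001]
contact_force: [0.4, 0.4, -2.0]
finger_gap: 0.355
```

Request:
{"fn": "carry_out", "kwargs": {"deltas": "0 0 -0.0005 0 0 0 0.02;0 0 -0.001 0 0 0 0.02;0 0 -0.0015 0 0 0 0.02;0 0 -0.002 0 0 0 0.02;0 0 -0.002 0 0 0 0.02"}}

```text
time_s: 12.05
tcp_pos: [0.5252, -0.2275, 0.087]
tcp_rot: [0.001, 0.999, -0.05, 0.001]
contact_force: [-2.3, 1.4, 7.9]
finger_gap: 0.355
```

Request:
{"fn": "carry_out", "kwargs": {"deltas": "0 0 0.001 0 0 0 0.034;0 0 0.001 0 0 0 0.04;0 0 0.001 0 0 0 0.055;0 0 0.001 0 0 0 0.07;0 0 0.001 0 0 0 0.0854;0 0 0.001 0 0 0 0.0854;0 0 0.001 0 0 0 0.0854;0 0 0.001 0 0 0 0.0854", "squeeze": 100}}

```text
time_s: 12.85
tcp_pos: [0.5253, -0.2275, 0.088]
tcp_rot: [0.001, 0.999, -0.05, 0.001]
contact_force: [-0.1, 0.8, -0.4]
finger_gap: 1.0
```

```bash
python3 look.py 11
```

```text
time_s 12.85
joint_positions [-4.89809620e-01  5.71887462e-01  1.70684074e+00 -4.87034844e-04
  8.60459686e-01  1.18092076e+00]
tcp_pos [ 0.52525949 -0.22745375  0.08795636]
tcp_rot [ 6.79192616e-04  9.98759076e-01 -4.97878233e-02  1.00924725e-03]
contact_force [-0.06286274  0.79072379 -0.44972135]
ft_torque [-0.07594414 -0.02688625  0.0059754 ]
finger_gap 1.0004290081661273
```

View pics/s11.png

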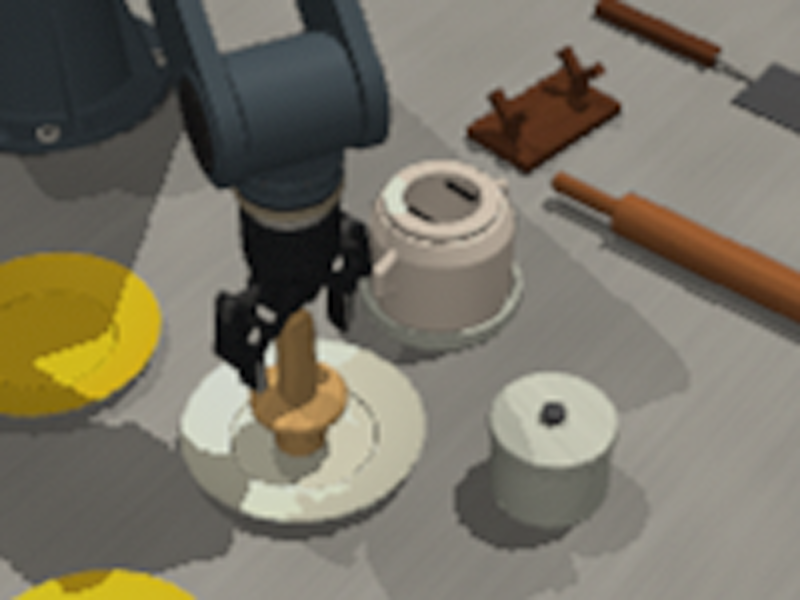

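View pics/w11.png

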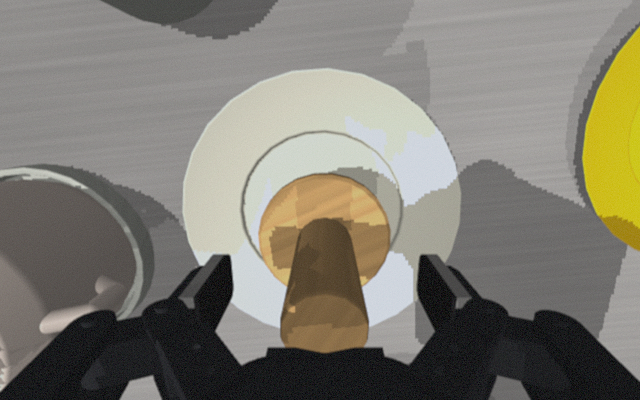

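```bash
cat > kin.py <<'E'
import numpy as np
from scipy.spatial.transform import Rotation as R
from scipy.optimize import least_squares
D=[([-1.21063603,.351231840,1.65243075,2.7e-05,1.13908482,-.0846265373],[.23654537,-.49616955,.23075829],[-5.736e-04,.975373429,.220559154,-6.71e-05]),
([-.131354998,.191075699,1.61510630,.000646,1.33619033,1.53276172],[.51030563,-.02034743,.33055099],[0,.9989,-.047,0]),
([-0.12980343,0.38516598,1.82371262,0.00186852,0.93137439,1.54007467],[0.51262778,-0.01962204,0.15192892],[-6.94e-04,.998744858,-.0500769,7.278e-04]),
([-0.06856784,0.38673742,1.8147709,-0.12327673,0.94517221,1.67401629],[0.51314812,-0.01509726,0.15538068],[0.04987687,0.99752364,-0.0495589,-0.00167524]),
([0.00787834,0.39929718,1.79975079,-0.27603764,0.98359856,1.83587819],[0.51385808,-0.00955598,0.15950665],[0.11466286,0.99217927,-0.04909105,-0.00477404]),
([-0.2296673,0.36652371,1.81479877,0.18789995,0.98466267,1.33746752],[0.51246722,-0.02972244,0.16765681],[-0.07823265,0.99561097,-0.05101813,0.00596637]),
([-0.21666209,0.26668436,1.733729,0.14802239,1.15630607,1.39582327],[0.51242027,-0.0285634,0.24695974],[-0.06763348,0.99638593,-0.05106866,0.00572617]),
([-.490120592,.543685466,1.69738042,-6.6e-04,.899214537,1.18082040],[0.52492124,-0.22751876,0.10698063],[5.1e-04,.998756651,-.0498463,4.8e-04]),
([-.489809620,.571887462,1.70684074,-4.87e-04,.860459686,1.18092076],[0.52525949,-0.22745375,0.08795636],[6.8e-4,.998759,-.0497878,1.009e-3])]
def fk(q,p):
    a1,d,h,L1,L2,a3,L3=p
    r=R.from_euler
    A=r('Z',q[0]);B=A*r('Y',q[1]);C=A*r('Y',q[1]+q[2]);W=C*r('Z',q[3])*r('Y',q[4])
    T=W*r('Z',q[5])*r('Z',-np.pi/2)
    return A.apply([a1,d,h])+B.apply([0,0,L1])+C.apply([a3,0,L2])+W.apply([0,0,L3]),T
def res(p):
    o=[]
    for q,x,t in D: o+=list(fk(q,p)[0]-x)
    return o
f=least_squares(res,[0,0.05,.3,.4,.4,0,.25]); P=f.x
lo=np.array([-2.75,-.79,.01,-1.57,.07,-2.87]);hi=np.array([2.75,2.1,2.65,4.71,3.14,2.87])
def ik(x,T,q0=None):
    best=None
    rng=np.random.default_rng(0)
    seeds=([q0] if q0 is not None else [])+[rng.uniform([-1.5,0,1,-1.5,.3,-2.8],[1.5,1.2,2.2,4,2,2.8]) for _ in range(25)]
    out=[]
    for s in seeds:
        g=least_squares(lambda q:np.r_[(fk(q,P)[0]-x)*5,(fk(q,P)[1]*T.inv()).as_rotvec()],np.clip(s,lo+1e-3,hi-1e-3),bounds=(lo,hi))
        if g.cost<1e-8 and not any(np.allclose(g.x,o,atol=.02) for o in out): out.append(g.x)
    return out
if __name__=="__main__":
    print(P.round(4),np.abs(f.fun).max())
    for q,x,t in D: print((fk(q,P)[1]*R.from_quat(t,scalar_first=True).inv()).magnitude().round(4),end=' ')
    print()
    # tilted poses: d horizontal dir; z=d*sin+down*cos
    ry=np.array([np.sin(.14),np.cos(.14),0]); X=np.array([np.cos(.14),-np.sin(.14),0]);dn=np.array([0,0,-1])
    for sg in(1,-1):
      for deg in (35,45,55):
        for ys in (1,-1):
          a=np.radians(deg);d=sg*ry
          z=d*np.sin(a)+dn*np.cos(a);y=ys*X;x=np.cross(y,z)
          T1=R.from_matrix(np.c_[x,y,z])
          b=np.pi/2-a
          z2=-d*np.sin(b)+dn*np.cos(b);x2=np.cross(y,z2);T2=R.from_matrix(np.c_[x2,y,z2])
          g1=np.array([.5253,-.2275,.005+.085]);g2=np.array([.4497,.2348,.067])+d*.025
          r1=ik(g1+z*.0187,T1);r2=ik(g2+z2*.0187,T2)
          print(sg,deg,ys,"cam",x[2].round(2),x2[2].round(2));print("  plate",[q.round(2).tolist() for q in r1]);print("  rest",[q.round(2).tolist() for q in r2])
E
python3 kin.py
```

```text
[-0.      0.0465  0.2587  0.4873  0.4378  0.0407  0.2649] 9.840762735247033e-08Traceback (most recent call last):
  File "kin.py", line 36, in <module>
    for q,x,t in D: print((fk(q,P)[1]*R.from_quat(t,scalar_first=True).inv()).magnitude().round(4),end=' ')
                          ^^^^^^^^^^^^^^^^^^^^^^^^^^^^^^^^^^^^^^^^^^^^^^^^^^^^^^^^^^^^^^^^^^^^^
AttributeError: 'float' object has no attribute 'round'
```

Model fits to 1e-7. I fix the print.

```bash
sed -i 's/.magnitude().round(4),end/.magnitude(),end/' kin.py; time python3 kin.py
```

```text
[-0.      0.0465  0.2587  0.4873  0.4378  0.0407  0.2649] 9.840762735247033e-08
3.1415926166287225 3.141029297117058 3.1415926368260614 3.141592653177056 3.141592650740286 3.141592646550483 3.141592653218543 3.1415922722653966 3.141592587680852 
1 35 1 cam 0.57 -0.82
  plate [[-0.7, 0.74, 1.57, 0.54, 1.23, 2.29]]
  rest [[0.69, 0.93, 1.45, -0.58, 1.58, -2.06]]
1 35 -1 cam -0.57 0.82
  plate [[-0.7, 0.74, 1.57, 0.54, 1.23, -0.85]]
  rest [[0.69, 0.93, 1.45, -0.58, 1.58, 1.08]]
1 45 1 cam 0.71 -0.71
  plate [[-0.75, 0.81, 1.53, 0.63, 1.37, 2.22]]
  rest [[0.66, 0.85, 1.52, -0.52, 1.42, -2.09]]
1 45 -1 cam -0.71 0.71
  plate [[-0.75, 0.81, 1.53, 0.63, 1.37, -0.92]]
  rest [[0.66, 0.85, 1.52, -0.52, 1.42, 1.06]]
1 55 1 cam 0.82 -0.57
  plate [[-0.78, 0.88, 1.48, 0.72, 1.51, 2.17]]
  rest [[0.63, 0.77, 1.59, -0.45, 1.26, -2.13]]
1 55 -1 cam -0.82 0.57
  plate [[-0.78, 0.88, 1.48, 0.72, 1.51, -0.97]]
  rest [[0.63, 0.77, 1.59, -0.45, 1.26, 1.01]]
-1 35 1 cam -0.57 0.82
  plate [[-0.24, 0.64, 1.78, -0.86, 0.86, -2.62]]
  rest [[-0.09, 0.69, 2.12, 1.39, 0.98, 1.98]]
-1 35 -1 cam 0.57 -0.82
  plate [[-0.24, 0.64, 1.78, -0.86, 0.86, 0.52]]
  rest [[-0.09, 0.69, 2.12, 1.39, 0.98, -1.16]]
-1 45 1 cam -0.71 0.71
  plate [[-0.18, 0.69, 1.78, -1.04, 0.96, -2.43]]
  rest [[-0.02, 0.61, 2.11, 1.28, 0.82, 2.15]]
-1 45 -1 cam 0.71 -0.71
  plate [[-0.18, 0.69, 1.78, -1.04, 0.96, 0.71]]
  rest [[-0.02, 0.61, 2.11, 1.28, 0.82, -0.99]]
-1 55 1 cam -0.82 0.57
  plate [[-0.13, 0.76, 1.77, -1.18, 1.08, -2.28]]
  rest [[0.06, 0.55, 2.09, 1.09, 0.69, 2.4]]
-1 55 -1 cam 0.82 -0.57
  plate [[-0.13, 0.76, 1.77, -1.18, 1.08, 0.86]]
  rest [[0.06, 0.55, 2.09, 1.09, 0.69, -0.74]]
real	0m38.725s
user	0m39.189s
sys	0m0.052s
```

```bash
cat > tgt.py <<'E'
from rig import *
import numpy as np
from scipy.spatial.transform import Rotation as R
psi=.14
ry=np.array([np.sin(psi),np.cos(psi),0]); X=np.array([np.cos(psi),-np.sin(psi),0])
def T(a): # tool z tilted a toward +ry
    z=ry*np.sin(a)-np.array([0,0,np.cos(a)]); return R.from_matrix(np.c_[np.cross(X,z),X,z]),z
def delta(pos,rot):
    s=sense();c=R.from_quat(s["tcp_rot"],scalar_first=True)
    print("t",s["time_s"],"F",s["contact_force"].round(1),"d",(np.array(pos)-s["tcp_pos"]).round(4),"rv",(rot*c.inv()).as_rotvec().round(4))
E
python3 - <<'E'
from tgt import *
Q,z=T(np.radians(50)); g=np.array([.5253,-.2275,.09])+z*.0187
delta(g-z*.12,Q); delta(g,Q)
E
```

```text
t 12.95 F [-0.5 -0.3  0.2] d [-0.0108 -0.0769  0.0672] rv [ 0.5917 -0.7516  1.4252]
t 12.95 F [-0.5 -0.3  0.2] d [ 0.0021  0.0141 -0.01  ] rv [ 0.5917 -0.7516  1.4252]
```

Request:
{"fn": "carry_out", "kwargs": {"deltas": "0 0 0.01 0 0 0 0.0854;0 0 0.03 0 0 0 0.0854;0 0 0.06 0 0 0 0.0854;0 0 0.1 0 0 0 0.0854;0 0 0.14 0 0 0 0.0854;0 0 0.17 0 0 0 0.0854;0 0 0.18 0 0 0 0.0854;0 0 0.18 0 0 0 0.0854"}}

```text
time_s: 13.75
tcp_pos: [0.5256, -0.2276, 0.2694]
tcp_rot: [0.001, 0.999, -0.05, 0.002]
contact_force: [0.9, -0.3, -0.4]
finger_gap: 1.004
```

```bash
python3 look.py 12;python3 - <<'E'
from tgt import *
import cv2
Q,z=T(np.radians(50)); g=np.array([.5253,-.2275,.09])+z*.0187
delta(g-z*.12,Q); delta(g,Q)
d=snapshot("wrist");np.savez("pics/w12.npz",K=d["K"],E=d["extrinsics"])
E
```

```text
time_s 13.75
joint_positions [-4.89762566e-01  3.54188702e-01  1.54923766e+00 -3.88644665e-04
  1.23314159e+00  1.18071904e+00]
tcp_pos [ 0.52557577 -0.22759116  0.26943181]
tcp_rot [ 0.00123596  0.99875813 -0.04975801  0.00219498]
contact_force [ 0.92044137 -0.25870992 -0.35976051]
ft_torque [-0.03849841 -0.01154727  0.01293134]
finger_gap 1.0042569303136823
t 13.85 F [ 1.1  0.4 -1. ] d [-0.0103 -0.0771 -0.1117] rv [ 0.5922 -0.7534  1.4245]
t 13.85 F [ 1.1  0.4 -1. ] d [ 0.0026  0.0139 -0.1888] rv [ 0.5922 -0.7534  1.4245]
```

View pics/w12.png

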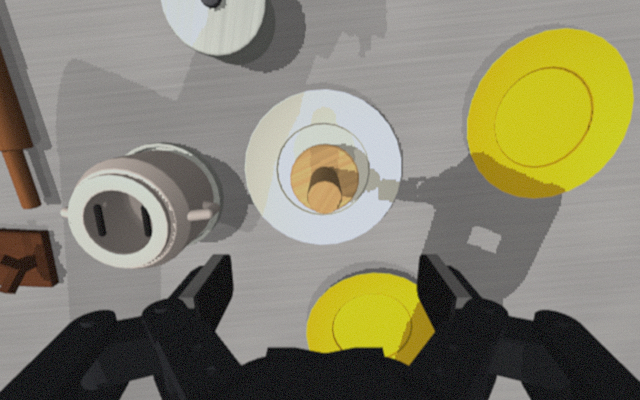

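The bung stands upright inside the plate's inner ring, handle end at about (325,199). I check its position.

Run:
```python
from h import *
z=np.load("pics/w12.npz"); KK,EE=z["K"],z["E"]
a=cv2.imread("pics/w12.png"); cv2.imwrite("pics/w12c.png",cv2.resize(a[130:230,270:380],None,fx=6,fy=6,interpolation=cv2.INTER_CUBIC))
print(plane("w",(325,198.5),.14,KK,EE),plane("w",(324.5,175.5),.058,KK,EE))
```

```text
[ 0.52323193 -0.2291258   0.14      ] [ 0.52808746 -0.22931713  0.058     ]
```

View pics/w12c.png

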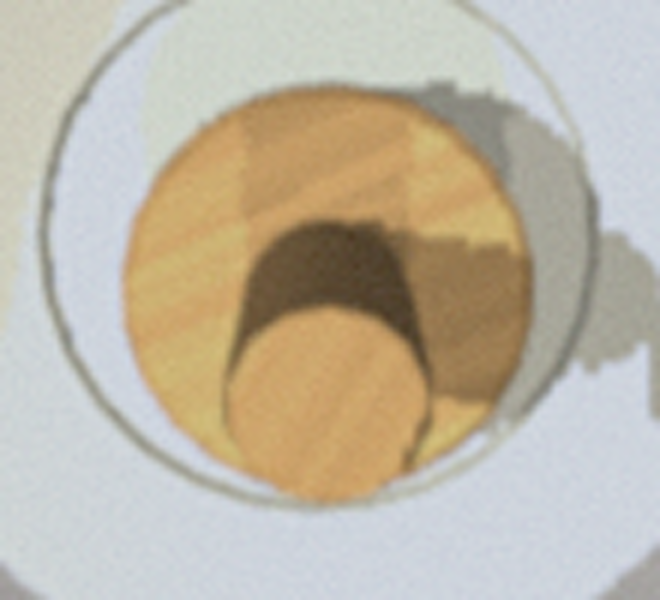

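Request:
{"fn": "carry_out", "kwargs": {"deltas": "-0.001 -0.006 0 0.0456 -0.058 0.1096 0.0854;-0.002 -0.012 0 0.0911 -0.1159 0.2192 0.0854;-0.002 -0.018 0 0.1367 -0.1739 0.3287 0.0854;-0.003 -0.024 0 0.1822 -0.2318 0.4383 0.0854;-0.004 -0.03 0 0.2278 -0.2898 0.5479 0.0854;-0.005 -0.036 0 0.2733 -0.3477 0.6575 0.0854;-0.006 -0.042 0 0.3189 -0.4057 0.767 0.0854;-0.006 -0.048 0 0.3644 -0.4636 0.8766 0.0854;-0.007 -0.054 0 0.41 -0.5216 0.9862 0.0854;-0.008 -0.06 0 0.4555 -0.5795 1.0958 0.0854;-0.009 -0.066 0 0.5011 -0.6375 1.2053 0.0854;-0.01 -0.072 0 0.5466 -0.6954 1.3149 0.0854;-0.0103 -0.078 0 0.5922 -0.7534 1.4245 0.0854;-0.0103 -0.078 0 0.5922 -0.7534 1.4245 0.0854;-0.0103 -0.078 0 0.5922 -0.7534 1.4245 0.0854"}}

```text
time_s: 15.4
tcp_pos: [0.5143, -0.3049, 0.265]
tcp_rot: [-0.278, 0.686, 0.593, 0.318]
contact_force: [-0.1, -0.3, 0.3]
finger_gap: 0.999
```

```bash
sed -i 's/150:300,220:420/100:300,180:420/;s/fx=4,fy=4/fx=3,fy=3/' look.py; python3 look.py 13;python3 - <<'E'
from tgt import *
Q,z=T(np.radians(50)); g=np.array([.5252,-.2283,.09])+z*.0187
delta(g-z*.12,Q); delta(g,Q)
E
```

```text
time_s 15.4
joint_positions [-0.87161487  0.68565382  1.26580662  0.62637294  1.80885304 -0.77537074]
tcp_pos [ 0.51433601 -0.3049284   0.26500644]
tcp_rot [-0.27772591  0.68561399  0.59296155  0.31811691]
contact_force [-0.14377781 -0.29487933  0.25934428]
ft_torque [-0.36155901  0.05030912 -0.00669193]
finger_gap 0.9986494912272701
t 15.5 F [0.  0.7 0.1] d [ 0.     -0.0005 -0.1112] rv [ 0.0014 -0.0019  0.0019]
t 15.5 F [0.  0.7 0.1] d [ 0.0129  0.0905 -0.1883] rv [ 0.0014 -0.0019  0.0019]
```

View pics/s13.png

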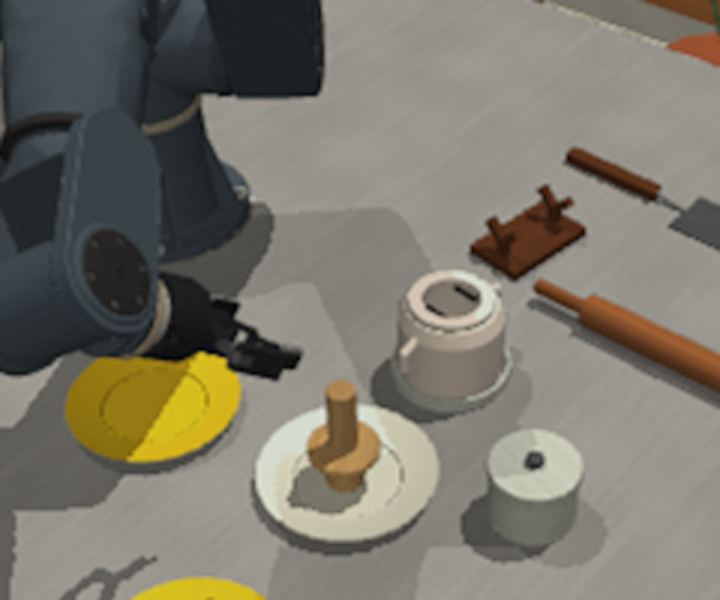

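View pics/w13.png

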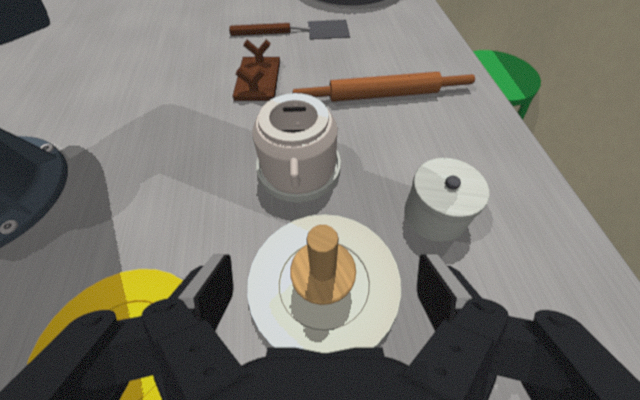

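Scene view: the tilted gripper stands clear, and the bung is upright, centred between the jaws in the wrist view (322,265). I descend, then advance along the tool.

Request:
{"fn": "carry_out", "kwargs": {"deltas": "0 0 -0.03 0 0 0 0.0854;0 0 -0.07 0 0 0 0.0854;0 0 -0.1 0 0 0 0.0854;0 0 -0.111 0 0 0 0.0854;0.002 0.013 -0.122 0 0 0 0.0854;0.005 0.035 -0.141 0 0 0 0.0854;0.008 0.055 -0.158 0 0 0 0.0854;0.01 0.072 -0.173 0 0 0 0.0854;0.012 0.085 -0.184 0 0 0 0.0854;0.013 0.09 -0.188 0 0 0 0.0854;0.013 0.09 -0.188 0 0 0 0.0854;0.013 0.09 -0.188 0 0 0 0.0854"}}

```text
time_s: 16.7
tcp_pos: [0.5277, -0.2155, 0.0791]
tcp_rot: [-0.276, 0.685, 0.594, 0.318]
contact_force: [0.1, -0.1, -0.3]
finger_gap: 1.003
```

```bash
python3 look.py 14;python3 - <<'E'
from tgt import *
Q,z=T(np.radians(50)); g=np.array([.5252,-.2283,.09])+z*.0187
delta(g,Q)
E
```

```text
time_s 16.7
joint_positions [-0.76639378  0.83897793  1.50334372  0.67560612  1.44123438 -0.94347673]
tcp_pos [ 0.52771855 -0.21546249  0.07910295]
tcp_rot [-0.2762193   0.68528224  0.59394723  0.31830463]
contact_force [ 0.12519708 -0.0583324  -0.27710726]
ft_torque [-0.30086523  0.06971689  0.01827432]
finger_gap 1.002771392552704
t 16.8 F [-0.2  0.5  0.4] d [-0.0004  0.0014 -0.001 ] rv [ 0.0024 -0.0009  0.0026]
```

View pics/s14.png

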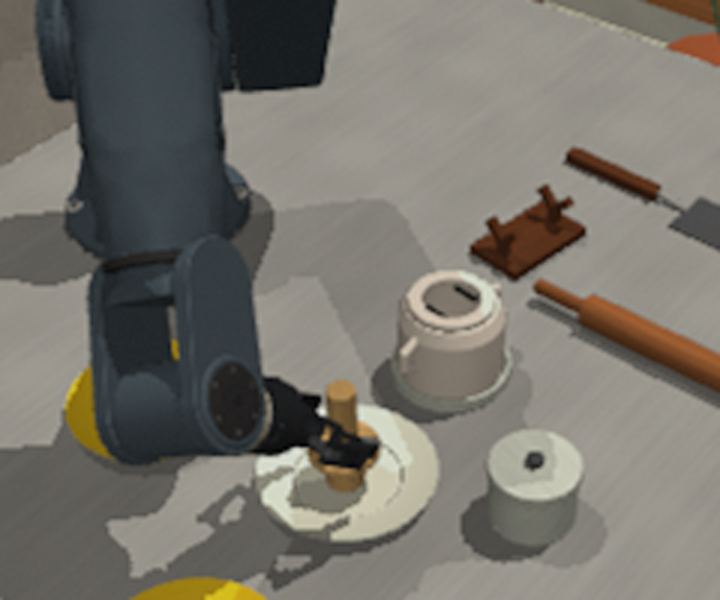

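View pics/w14.png

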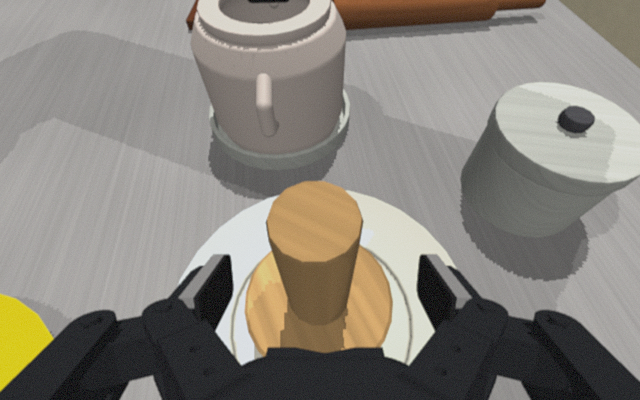

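Request:
{"fn": "carry_out", "kwargs": {"deltas": "-0.0025 0.0015 -0.001 0 0 0 0.0854;-0.0025 0.0015 -0.001 0 0 0 0.07;-0.0025 0.0015 -0.001 0 0 0 0.05;-0.0025 0.0015 -0.001 0 0 0 0.04;-0.0025 0.0015 -0.001 0 0 0 0.034;-0.0025 0.0015 -0.001 0 0 0 0.02;-0.0025 0.0015 -0.001 0 0 0 0.02;-0.0025 0.0015 -0.001 0 0 0 0.02;-0.0025 0.0015 -0.001 0 0 0 0.02", "squeeze": 110}}

```text
time_s: 17.7
tcp_pos: [0.5251, -0.2141, 0.0782]
tcp_rot: [-0.276, 0.685, 0.594, 0.318]
contact_force: [-1.5, -1.1, 5.8]
finger_gap: 0.345
```

```bash
python3 look.py 15
```

```text
time_s 17.7
joint_positions [-0.76777682  0.83658697  1.51207178  0.67561227  1.43700685 -0.94824802]
tcp_pos [ 0.5251178  -0.21409568  0.07822357]
tcp_rot [-0.2762353   0.68528267  0.59385615  0.31845971]
contact_force [-1.52405253 -1.08954111  5.79942386]
ft_torque [0.14891689 0.2043453  0.21016956]
finger_gap 0.3449318361558291
```

View pics/w15.png

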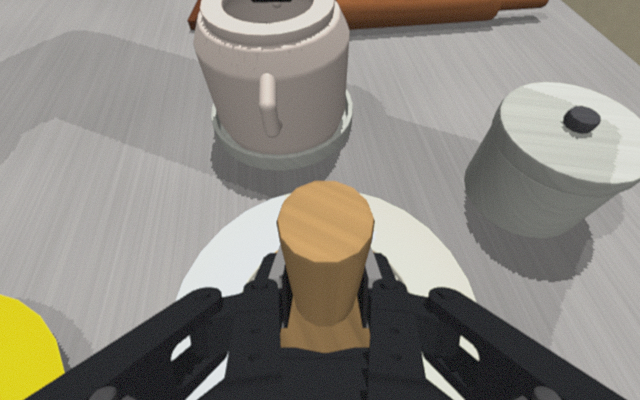

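View pics/s15.png

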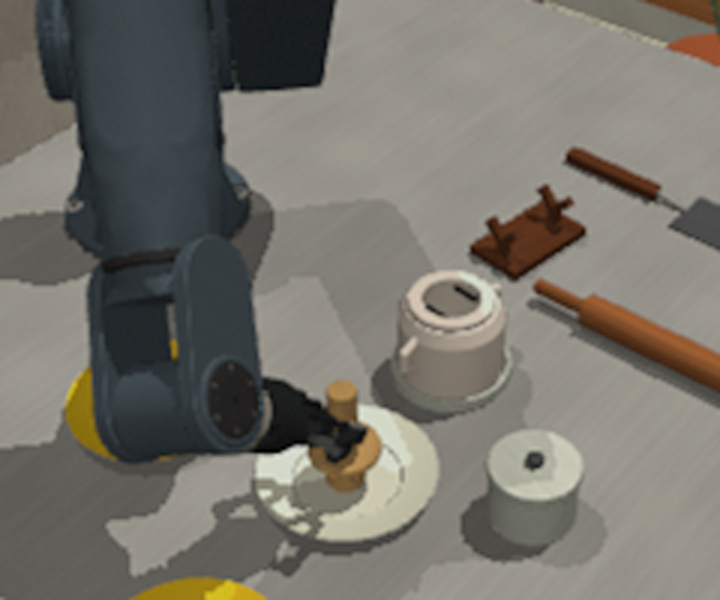

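Request:
{"fn": "carry_out", "kwargs": {"deltas": "0 0 0.003 0 0 0 0.02;0 0 0.01 0 0 0 0.02;0 0 0.03 0 0 0 0.02;0 0 0.06 0 0 0 0.02;0 0 0.1 0 0 0 0.02;0 0 0.14 0 0 0 0.02;0 0 0.18 0 0 0 0.02;0 0 0.21 0 0 0 0.02;0 0 0.22 0 0 0 0.02;0 0 0.22 0 0 0 0.02;0 0 0.22 0 0 0 0.02"}}

```text
time_s: 18.9
tcp_pos: [0.5248, -0.2138, 0.2966]
tcp_rot: [-0.277, 0.685, 0.593, 0.318]
contact_force: [0.3, 1.4, -2.1]
finger_gap: 0.348
```

```bash
sed -i 's/100:300,180:420/60:260,180:420/' look.py; python3 look.py 16;cat > pl.py <<'E'
from tgt import *
c0=R.from_quat([-0.2762353,0.68528267,0.59385615,0.31845971],scalar_first=True)
t0=np.array([0.5251178,-0.21409568,0.07822357]); g1=np.array([.5252-.0005,-.2283,.09])
g1=t0-c0.apply([0,0,.0187])   # pinch
Rx=R.from_rotvec(-X*1.671)
ax=Rx.apply([0,0,1])
def place(mid,up=0,sb=.025): 
    g2=np.array(mid)+sb*ax
    return g2+Rx.apply(t0-g1)+[0,0,up],Rx*c0
E
python3 - <<'E'
from pl import *
print(g1,ax)
for u in(.15,.03,0): p,Q=place([.4497,.2348,.067],u); print(p); delta(p,Q)
E
```

```text
time_s 18.9
joint_positions [-0.76774551  0.55430054  1.41106865  0.67945931  1.73857009 -0.70721507]
tcp_pos [ 0.52476963 -0.21382395  0.29660773]
tcp_rot [-0.27718232  0.68544436  0.5933779   0.31818023]
contact_force [ 0.3473597   1.3756289  -2.08706311]
ft_torque [-0.59793255  0.09665388 -0.00488082]
finger_gap 0.3476525617366453
[ 0.52309106 -0.22824853  0.09027675] [ 0.13884314  0.98524889 -0.10003607]
[0.45132966 0.24613514 0.20147937]
t 19.0 F [ 0.1  0.5 -2.2] d [-0.0735  0.46   -0.095 ] rv [-1.6564  0.2315  0.0022]
[0.45132966 0.24613514 0.08147937]
t 19.0 F [ 0.1  0.5 -2.2] d [-0.0735  0.46   -0.215 ] rv [-1.6564  0.2315  0.0022]
[0.45132966 0.24613514 0.05147937]
t 19.0 F [ 0.1  0.5 -2.2] d [-0.0735  0.46   -0.245 ] rv [-1.6564  0.2315  0.0022]
```

View pics/s16.png

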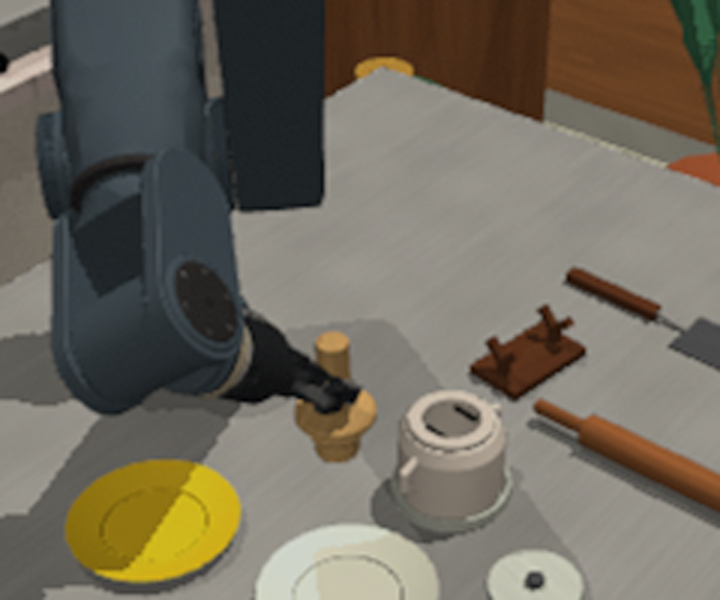

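View pics/w16.png

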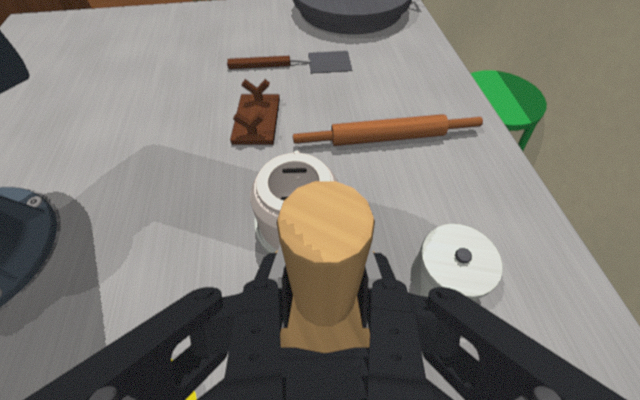

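Request:
{"fn": "carry_out", "kwargs": {"deltas": "-0.003 0.02 0.005 -0.05 0.007 0 0.02;-0.007 0.05 0.01 -0.15 0.021 0 0.02;-0.012 0.08 0.01 -0.27 0.038 0 0.02;-0.018 0.115 0.01 -0.39 0.0545 0 0.02;-0.024 0.15 0.01 -0.51 0.071 0.001 0.02;-0.03 0.185 0.01 -0.63 0.088 0.001 0.02;-0.035 0.22 0.01 -0.75 0.105 0.001 0.02;-0.041 0.255 0 -0.87 0.1215 0.001 0.02;-0.046 0.29 -0.01 -0.99 0.138 0.001 0.02;-0.052 0.325 -0.02 -1.11 0.155 0.002 0.02;-0.058 0.36 -0.03 -1.23 0.172 0.002 0.02;-0.063 0.39 -0.045 -1.35 0.189 0.002 0.02;-0.067 0.42 -0.06 -1.46 0.204 0.002 0.02;-0.07 0.44 -0.08 -1.56 0.218 0.002 0.02;-0.0725 0.453 -0.09 -1.63 0.228 0.002 0.02;-0.0735 0.46 -0.095 -1.6564 0.2315 0.002 0.02;-0.0735 0.46 -0.095 -1.6564 0.2315 0.002 0.02;-0.0735 0.46 -0.095 -1.6564 0.2315 0.002 0.02"}}

```text
time_s: 20.8
tcp_pos: [0.4516, 0.2456, 0.2017]
tcp_rot: [0.256, 0.696, 0.604, -0.293]
contact_force: [-0.6, -0.1, -1.6]
finger_gap: 0.344
```

```bash
sed -i 's/60:260,180:420/60:260,240:480/' look.py; python3 look.py 17
python3 - <<'E'
from pl import *
import cv2
for u in(.04,0): p,Q=place([.4497,.2348,.067],u); delta(p,Q)
d=snapshot("top");cv2.imwrite("pics/t17.png",cv2.resize(d["pixels"][140:260,160:340],None,fx=4,fy=4,interpolation=cv2.INTER_CUBIC))
E
```

```text
time_s 20.8
joint_positions [ 0.66492669  0.64033651  1.47888228 -0.5226531   1.64728434  0.93805689]
tcp_pos [0.4515952  0.24561352 0.20174082]
tcp_rot [ 0.25594914  0.69596997  0.60360434 -0.2928782 ]
contact_force [-0.58608718 -0.05464704 -1.59892563]
ft_torque [ 0.6420901  -0.10374089  0.02282565]
finger_gap 0.34441134418799724
t 20.9 F [-0.3 -0.1 -1.9] d [-0.0005  0.0007 -0.111 ] rv [-0.0021  0.0016  0.0015]
t 20.9 F [-0.3 -0.1 -1.9] d [-0.0005  0.0007 -0.151 ] rv [-0.0021  0.0016  0.0015]
```

View pics/s17.png

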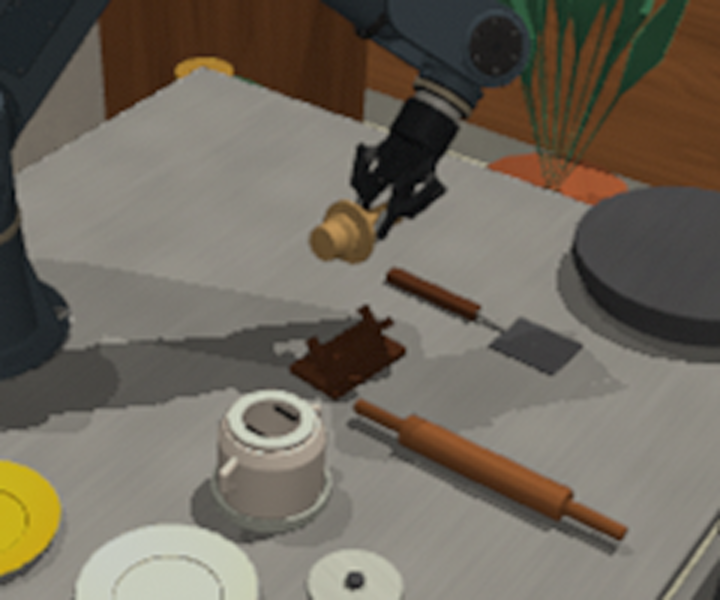

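View pics/t17.png

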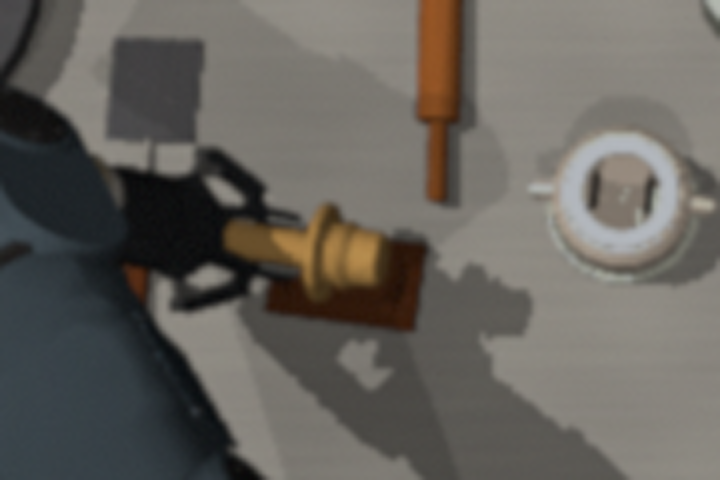

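View pics/w17.png

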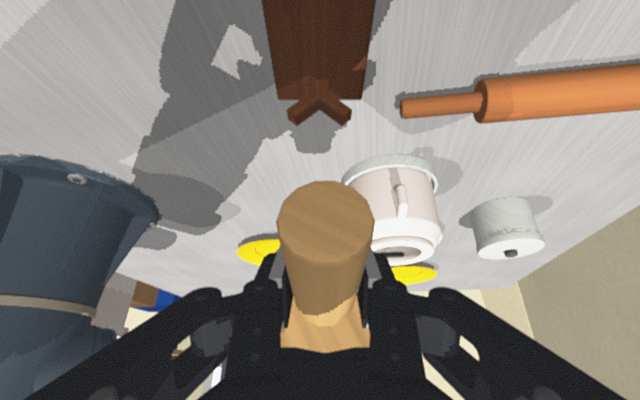

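Run:
```python
from h import *
psi=.14;ry=np.array([np.sin(psi),np.cos(psi),0])
mid=np.array([.4497,.2348,.217])+[.0003,-.0005,0]
ax=np.array([.1388,.9852,-.1])
for n,b in(("flangeback",53),("flangefront",45),("end",0),("hend",135)):
    p=mid+(b-60)/1000*ax; u=proj("top",p); print(n,p,((u[0]-160)*4+1.5),((u[1]-140)*4+1.5))
```

```text
flangeback [0.4490284 0.2274036 0.2177   ] 317.2329296973727 249.6246631865448
flangefront [0.447918 0.219522 0.2185  ] 326.7921705498013 250.7909143787184
end [0.441672 0.175188 0.223   ] 380.8041392648066 257.3805090837735
hend [0.46041 0.30819 0.2095 ] 219.98875198754172 237.76063131028923
```

The predicted and observed bung pixels in the top crop agree to within about 3 crop px (about 3 mm). I lower it onto the rest.

Request:
{"fn": "carry_out", "kwargs": {"deltas": "-0.0005 0.0007 -0.02 0 0 0 0.02;-0.0005 0.0007 -0.05 0 0 0 0.02;-0.0005 0.0007 -0.08 0 0 0 0.02;-0.0005 0.0007 -0.1 0 0 0 0.02;-0.0005 0.0007 -0.115 0 0 0 0.02;-0.0005 0.0007 -0.125 0 0 0 0.02;-0.0005 0.0007 -0.13 0 0 0 0.02;-0.0005 0.0007 -0.13 0 0 0 0.02"}}

```text
time_s: 21.75
tcp_pos: [0.4514, 0.2461, 0.0726]
tcp_rot: [0.256, 0.696, 0.603, -0.292]
contact_force: [-1.0, 0.1, -1.4]
finger_gap: 0.346
```

```bash
python3 look.py 18
python3 - <<'E'
from pl import *
import cv2
for u in(.0,): p,Q=place([.4497,.2348,.067],u); delta(p,Q)
d=snapshot("top");cv2.imwrite("pics/t18.png",cv2.resize(d["pixels"][140:260,160:340],None,fx=4,fy=4,interpolation=cv2.INTER_CUBIC))
E
```

```text
time_s 21.75
joint_positions [ 0.66576484  0.82136049  1.51681588 -0.52413704  1.45715352  1.0494636 ]
tcp_pos [0.4513715  0.24614089 0.0725722 ]
tcp_rot [ 0.25611078  0.69647665  0.60318352 -0.29239903]
contact_force [-1.02652116  0.13082596 -1.38016568]
ft_torque [ 0.58671458 -0.15164891  0.03274011]
finger_gap 0.34609990727156115
t 21.85 F [ 0.2  0.  -3.3] d [-0.0002 -0.0002 -0.0217] rv [-0.0025  0.0025  0.0014]
```

View pics/s18.png

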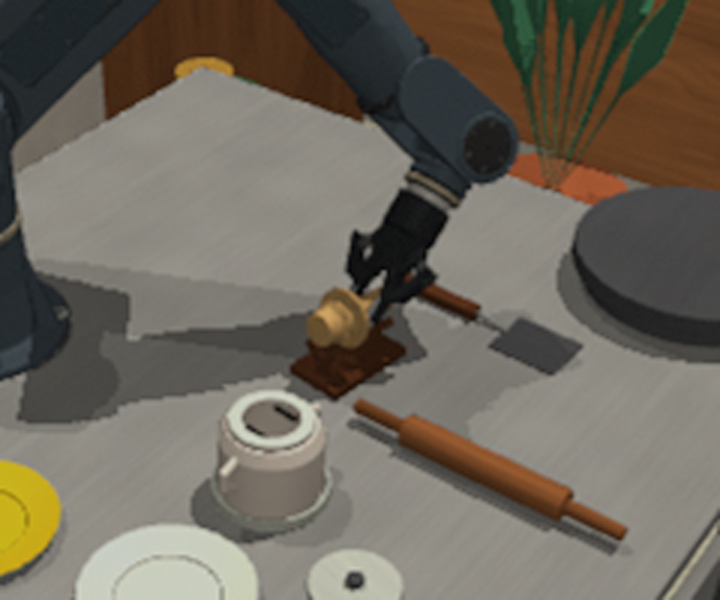

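View pics/t18.png

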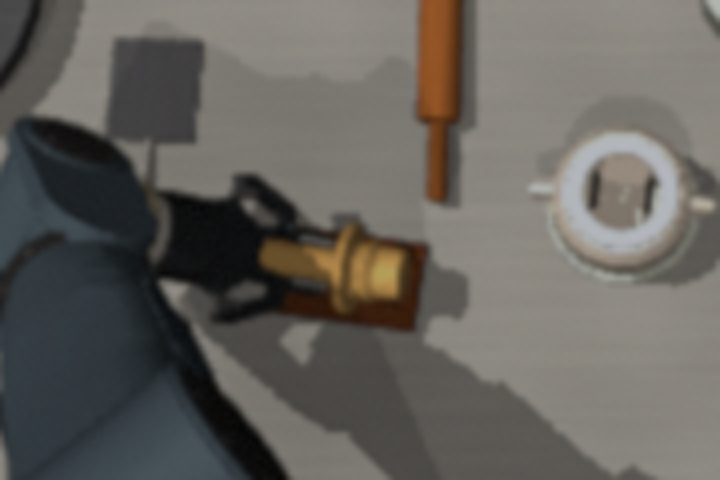

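View pics/w18.png

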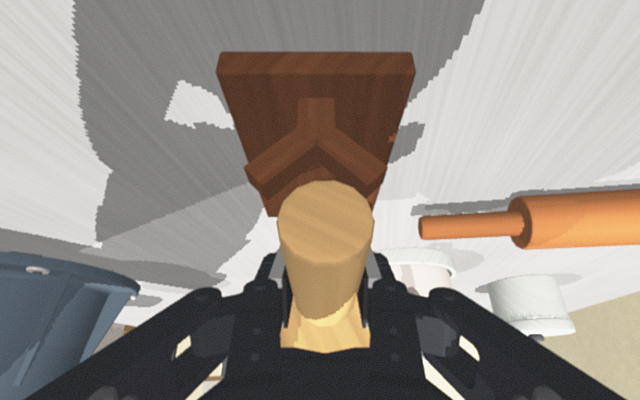

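In the wrist view the notch board is centred at column ~316 against ~325 for the handle, so the rest sits about 4 mm further to −x. I shift −3.5 mm and keep lowering.

Request:
{"fn": "carry_out", "kwargs": {"deltas": "-0.002 0 -0.003 0 0 0 0.02;-0.0035 0 -0.007 0 0 0 0.02;-0.0035 0 -0.011 0 0 0 0.02;-0.0035 0 -0.014 0 0 0 0.02;-0.0035 0 -0.017 0 0 0 0.02;-0.0035 0 -0.018 0 0 0 0.02;-0.0035 0 -0.018 0 0 0 0.02"}}

```text
time_s: 22.6
tcp_pos: [0.4482, 0.2466, 0.0561]
tcp_rot: [0.257, 0.697, 0.603, -0.292]
contact_force: [-2.0, 3.7, 8.1]
finger_gap: 0.347
```

```bash
python3 look.py 19
```

```text
time_s 22.6
joint_positions [ 0.66970716  0.84459712  1.5226533  -0.52449182  1.43325469  1.0678071 ]
tcp_pos [0.44816936 0.24655755 0.05606713]
tcp_rot [ 0.25670378  0.69663932  0.60288468 -0.29210767]
contact_force [-2.03175677  3.71937565  8.05297371]
ft_torque [-0.66329996  0.37202466 -0.44082887]
finger_gap 0.3469613088661442
```

View pics/w19.png

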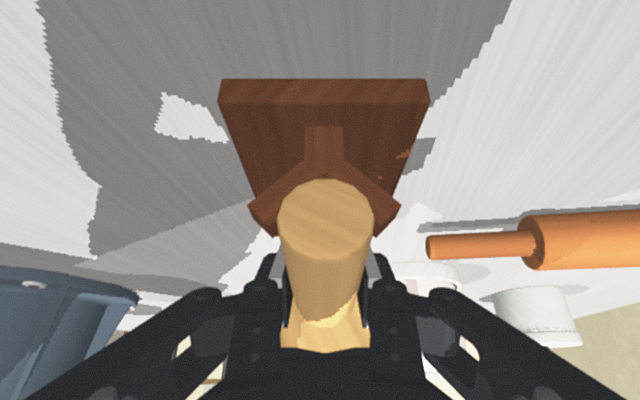

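View pics/s19.png

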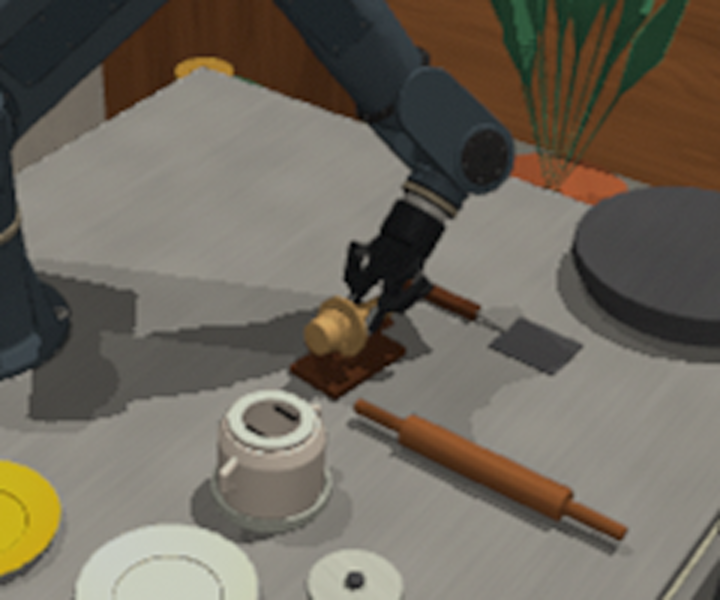

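Request:
{"fn": "carry_out", "kwargs": {"deltas": "0 0 -0.0015 0 0 0 0.02;0 0 -0.003 0 0 0 0.02;0 0 -0.003 0 0 0 0.02"}}

```text
time_s: 23.0
tcp_pos: [0.4482, 0.2468, 0.0554]
tcp_rot: [0.258, 0.697, 0.602, -0.293]
contact_force: [-5.4, 5.0, 21.8]
finger_gap: 0.345
```

Request:
{"fn": "carry_out", "kwargs": {"deltas": "0 0 0.001 0 0 0 0.02;0 0 0.001 0 0 0 0.034;0 0 0.001 0 0 0 0.038;0 0 0.001 0 0 0 0.045;0 0 0.001 0 0 0 0.06;0 0 0.001 0 0 0 0.0854;0 0 0.001 0 0 0 0.0854;0 0 0.001 0 0 0 0.0854;0 0 0.001 0 0 0 0.0854"}}

```text
time_s: 23.9
tcp_pos: [0.4483, 0.2467, 0.0565]
tcp_rot: [0.258, 0.697, 0.602, -0.293]
contact_force: [-0.5, 0.2, 0.3]
finger_gap: 1.0
```

```bash
python3 look.py 20
```

```text
time_s 23.9
joint_positions [ 0.67045899  0.84528147  1.52127746 -0.52555513  1.43601395  1.06951205]
tcp_pos [0.44825653 0.24673899 0.05646983]
tcp_rot [ 0.25779598  0.69664179  0.60216057 -0.29263304]
contact_force [-0.45184754  0.23215082  0.30487665]
ft_torque [ 0.32637221 -0.04146594 -0.01831216]
finger_gap 1.0002793515646706
```

View pics/w20.png

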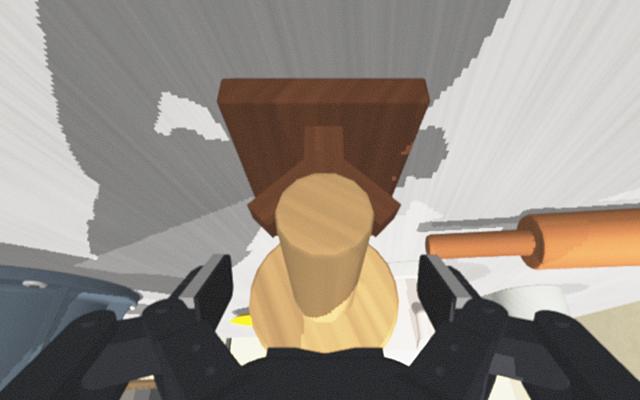

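View pics/s20.png

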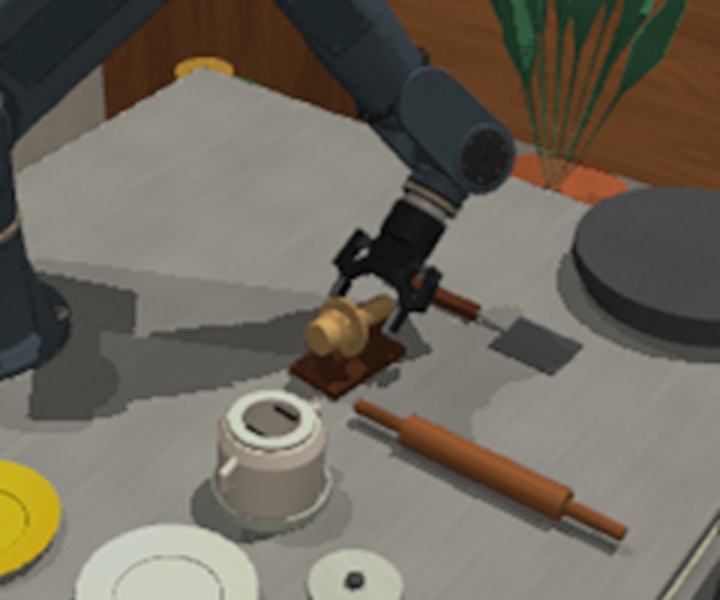

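Request:
{"fn": "carry_out", "kwargs": {"deltas": "0.001 0.007 0.007 0 0 0 0.0854;0.003 0.018 0.018 0 0 0 0.0854;0.005 0.032 0.032 0 0 0 0.0854;0.008 0.05 0.055 0 0 0 0.0854;0.011 0.07 0.085 0 0 0 0.0854;0.014 0.085 0.12 0 0 0 0.0854;0.014 0.09 0.15 0 0 0 0.0854;0.014 0.09 0.15 0 0 0 0.0854;0.014 0.09 0.15 0 0 0 0.0854"}}

```text
time_s: 24.9
tcp_pos: [0.4622, 0.3371, 0.2069]
tcp_rot: [0.258, 0.697, 0.602, -0.292]
contact_force: [0.2, -0.3, -1.5]
finger_gap: 1.0
```

```bash
python3 look.py 21
python3 - <<'E'
from rig import *
import cv2
d=snapshot("top");cv2.imwrite("pics/t21.png",cv2.resize(d["pixels"][90:260,160:400],None,fx=3.3,fy=3.3,interpolation=cv2.INTER_CUBIC))
E
```

```text
time_s 24.9
joint_positions [ 0.75771155  0.75877993  1.2457782  -0.47887597  1.78673431  0.95880757]
tcp_pos [0.46215652 0.33713126 0.20686887]
tcp_rot [ 0.25769753  0.69675942  0.60233679 -0.29207651]
contact_force [ 0.15650727 -0.32759605 -1.53733157]
ft_torque [ 0.34739328  0.00415926 -0.01813072]
finger_gap 0.999660287057113
```

View pics/s21.png

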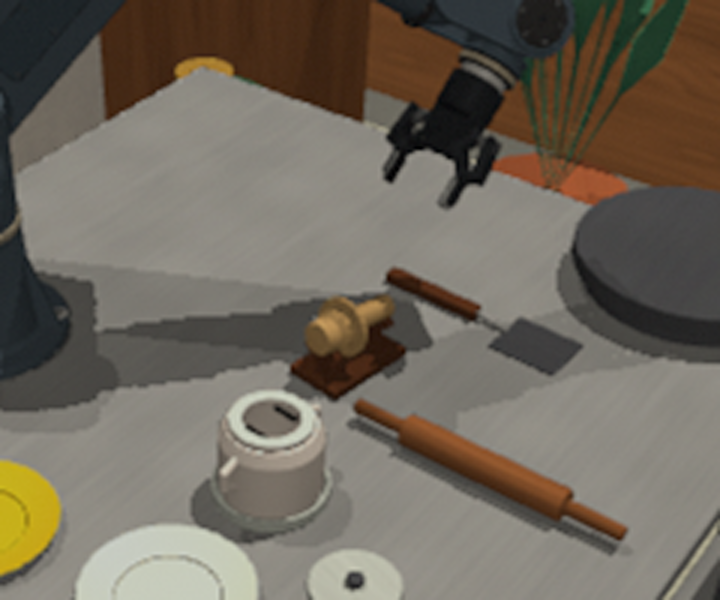

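View pics/t21.png

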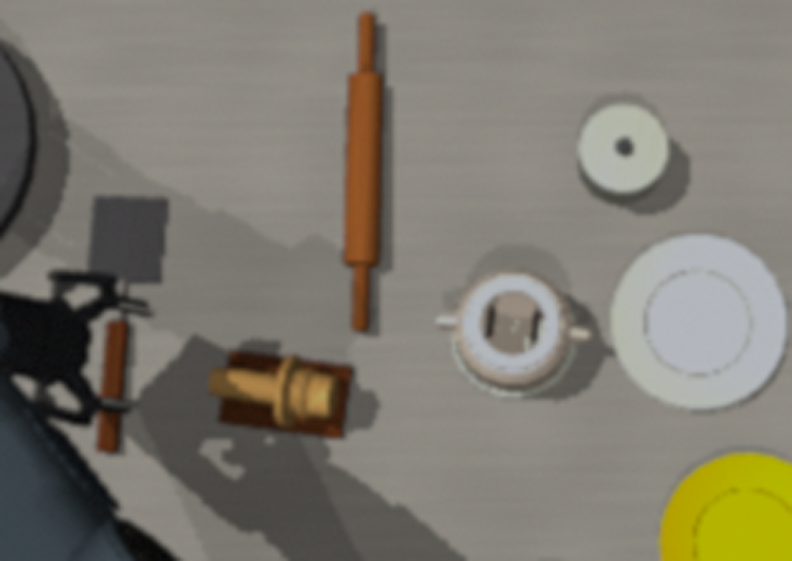

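View pics/w21.png

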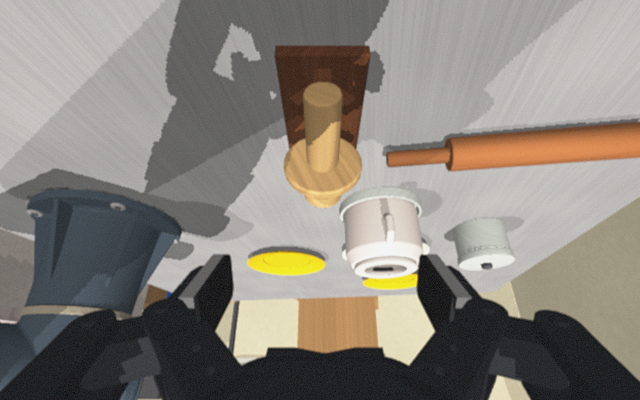

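Run:
```python
from h import *
from rig import *
d=snapshot("wrist");cv2.imwrite("pics/w22.png",d["pixels"]);KK,EE=d["K"],d["extrinsics"]
A=lambda u,v:(u/3.3+160-.35,v/3.3+90-.35)
f=plane("top",A(290,391),.068); print("flange",f)
e=plane("top",A(330,396),.073);h=plane("top",A(212,383),.06);print("small end",e,"handle end",h, np.linalg.norm((e-h)[:2]))
print("mid from ends",e+(h-e)*60/135,"ang",np.arctan2(*(h-e)[:2]))
c=[plane("top",A(*p),.014) for p in((230,351),(354,367),(343,438),(220,421))];print("base",np.mean(c,0),np.arctan2(*(c[0]-c[1])[:2]))
# jar, pin etc shift: compare with initial
a=cv2.imread("pics/top0.png");b=snapshot("top")["pixels"]
for n,(x,y,w,hh) in dict(tin=(330,115,40,40),pin=(258,90,24,105),turner=(184,145,30,50)).items():
    r=cv2.phaseCorrelate(np.float32(cv2.cvtColor(a,6)[y:y+hh,x:x+w]),np.float32(cv2.cvtColor(b,6)[y:y+hh,x:x+w]));print(n,r)
w0=cv2.imread("pics/s11.png")
```

```text
flange [0.44347353 0.22510165 0.068     ]
small end [0.43715684 0.18102556 0.073     ] handle end [0.4538192  0.31155501 0.06      ] 0.1315886446994064
mid from ends [0.44456233 0.23903865 0.06722222] ang 0.1269654214085772
base [0.44521649 0.23800959 0.014     ] 0.1385015795492824
tin ((-0.011402004428529011, 0.0017133708708030326), 0.9209729932248593)
pin ((-0.01871983223436935, 0.07892035387030205), 0.7987842817365387)
turner ((0.11376221199701675, 0.41891663276519253), 0.5312603829701742)
```

The bung's mid point is about 1 mm from the rest's middle and the axes agree within about 0.01 rad. Tin, pin and turner are unmoved, so I hand in.

Run:
```python
from rig import *
print(close_job(), sense()["time_s"])
```

```text
the job is handed in; nothing more can be done
the job is handed in; nothing more can be done
```

I opened the jar, stood the bung on the white plate and let it go, then regrasped it and laid it along the rest in both notches. I handed the job in at about 25 s; no verdict was given.

- **Bung out of the jar:** I rocked it about 0.23 rad to the left, then about 0.16 rad to the right while still in the neck, pressing down on the lip, and eased it out. The jar stayed home in every picture; I judged that by eye and did not measure its lift.
- **On the plate:** it stood upright and released inside the plate's inner ring. The wrist picture put it about 2 mm from where I had aimed. I then regrasped it with the tool tilted 50° and turned it onto its side.
- **On the rest:** the last top view puts the bung's mid point about 1 mm from the rest's middle. The axes agree within about 0.01 rad, the gripper is clear and the jar is home.
- **Other things:** the tin and pin show a shift under 0.1 px. The turner's reading was noisier, 0.4 px (about 1.5 mm), with the gripper over it.
- **Disagreements:** my first estimate of the rest's position was about 4 mm off in x. The wrist view showed this just before placing, and I corrected it. Contact came about 4 mm higher than predicted, but the bung lay along the rest after release.

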